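# Charge the bushing feeder with a hand chute and jog it

### The arm

A 6-joint arm with a two-finger parallel gripper is mounted at the origin on the work surface. World frame = base frame: x ahead of the robot, y to its left, z up, the work surface at z = 0. Lengths are in m, angles in rad, forces in N, time in s.
With the tool pointing down it reaches from about 0.35 to 0.975 m from the base axis. Payload 4.9 kg.
Tool frame: the origin (TCP) lies on the centre line of the jaws, within the pads' length; the fingertips stand 14 mm ahead of it and the grasp point (between the pads) lies 5 mm behind it; z points along the fingers, y is the line along which they close (so a half turn about z gives the same grasp; the last joint's range is limited). The gripper opens to 85 mm and grips with 20 to 120 N. Pads are 22 mm wide; open, the fingers measure 114 mm over their backs; the gripper's body (76 mm by 85 mm) begins 54 mm behind the grasp point. The pads swing forward as they close: fully open they stand 13 mm farther back than shut.
Start: joints at [1.125, 0.053, 1.613, -0, 1.476, -0.119], TCP at [0.201, 0.592, 0.22] pointing down, gripper open.
Joint ranges: [-3.01, 3.01], [-1.01, 2.22], [0.06, 2.58], [-1.02, 4.17], [0.09, 2.62], [-3.14, 3.14]. Speed limits (rad/s): [2.57, 2.57, 3.14, 3.14, 3.14, 3.14].

### API

Orientations are given as a unit quaternion [w, x, y, z].
In Python, from plant import * gives the robot as it stands.
- The arm moves only by the tool send_rows, never from a script. Its argument "steps" is a list of rows, each an object with "translation": the shift along the tool's x, y, z in cm, a list of three; "delta_rot": the turn, a rotation vector about the tool's x, y, z in rad, a list of three; "jaw": the finger opening in cm, from 0 to 8.54. In form: [{"translation": [dx, dy, dz], "delta_rot": [rx, ry, rz], "jaw": jaw}, ...]. A call has exactly 8 rows; each row is the pose to reach, as a shift and turn from the pose commanded when the call began, along the tool's axes at that moment; what a row does not reach only later rows make up. A row lasts 1/10 s, in which the tool goes at most 50 mm and 8.59 degrees, less where a joint would pass 70% of its speed; a pose out of reach is approached as far as the arm can. A call with a gripper value outside its range is refused whole. The fingers move at their own pace and stop on an object; the grip force is fixed at half the most. Time passes only in rows, so rows that repeat a pose let the fingers close, or fill a call up. It gives the time, the measured TCP pose, the force, the opening and the grip force at its end, in the units of the state.
- state(): the state, without advancing time (a new reading comes with each control period).
- grab_frame(name): name is "scene" or "side" or "wrist"; returns a dict with "pixels" (480x640x3 uint8, blue, green, red), "range_z" (480x640 float32, m along the optical axis (not along the pixel's ray), 0 where there is no reading), "fx", "fy", "cx", "cy" (pixels), "rvec" (rotation vector, rad) and "tvec" (3), from world to camera coordinates, as OpenCV has them. Camera axes: x right, y down, z forward; pixel columns grow to the right and rows downward; lengths in m; the calibration is good to about 2 mm. The wrist camera is an equidistant fisheye: a pixel r from the principal point sees the ray r / f radians off the axis. A picture is of the moment at which its call begins.
- job_done(): hands the job in; it is judged then, once.
The state is a dict: "time": time; "joint_pos": joint angles; "joint_vel": joint speeds; "joint_efforts": joint torques, N m; "tool_pos": TCP position; "tool_rot": TCP orientation; "contact_force": force on the tool from outside, world axes, zero at the start; "ft_torque": the same for the moment, N m; "gripper_width": opening from 0.0 (shut) to 1.0 (fully open); "grasp_force": force on a finger pad.
Only numpy, scipy, OpenCV 4.12 (cv2) and the standard library are available. Lean on these libraries where they do the work, as an engineer would, in place of code of your own. Each camera call takes 0.05 s, during which the arm holds its last target. There are 200 camera calls.

### The job

Refill the feeder: load every brass bushing into the hand chute as it stands on its blue mat, so that all lie in it together, then carry the chute over and tip it so that they all slide out of its spout into the square hopper (do not put them in with the fingers). Stand the empty chute level on its blue mat again and let go; then push the jog lever well over towards the green strip, hold it there for a good second, and let it spring back upright. Never tip the lever towards red, and leave the other things where they are.

Things in the scene. Friction and masses are not known exactly. Their poses are not given: they have to be found in the camera images.
- bushing1_c (a point): brass bushing (a short round plug with a dark bore), 22 diameter, 16 high, 30 g, standing on the black mat; point at its centre, half-way up; z along its axis. From 4 to 6 bushings are present, the others are absent (None)
- bushing2_c (a point): brass bushing (a short round plug with a dark bore), 22 diameter, 16 high, 30 g, standing on the black mat; point at its centre, half-way up; z along its axis. From 4 to 6 bushings are present, the others are absent (None)
- bushing3_c (a point): brass bushing (a short round plug with a dark bore), 22 diameter, 16 high, 30 g, standing on the black mat; point at its centre, half-way up; z along its axis. From 4 to 6 bushings are present, the others are absent (None)
- bushing4_c (a point): brass bushing (a short round plug with a dark bore), 22 diameter, 16 high, 30 g, standing on the black mat; point at its centre, half-way up; z along its axis. From 4 to 6 bushings are present, the others are absent (None)
- bushing5_c (a point): brass bushing (a short round plug with a dark bore), 22 diameter, 16 high, 30 g, standing on the black mat; point at its centre, half-way up; z along its axis. From 4 to 6 bushings are present, the others are absent (None)
- bushing6_c (a point): brass bushing (a short round plug with a dark bore), 22 diameter, 16 high, 30 g, standing on the black mat; point at its centre, half-way up; z along its axis. From 4 to 6 bushings are present, the others are absent (None)
- chute_grip (a point): centre of the hand chute's orange grip block: 26 x 26 x 34 high, four flat sides free all round, standing on a bridge plate (26 x 40) across the channel; block top 17 above this point, plate 17 below. x along the channel towards its open spout, y to its left, z up. 71 above the chute's underside
- chute_spout (a point): middle of the lip of the channel floor (top face, floor 4 thick) at the open spout end; in the axes of chute_grip at x +70, z -63. Bushings start to slide out at about 13 degrees of spout-down tilt; 35 is ample
- chute_mid (a point): middle of the chute's length and width, on its underside; in the axes of chute_grip at x -50, z -71
- chute: hand chute, 0.2 kg: straight open-topped polished steel channel, 240 long, 40 wide (34 inside). Origin at chute_mid, axes as chute_grip: closed end at x -120, spout at +120, floor top at z 8, wall tops at z 28, bridge over x 37 to 63 with 41 clear above the floor. Stands level on two 4 high rubber runners (x -105 to 85)
- park_mat: blue mat, 170 (x) by 320 (y), 2 thick, fixed, on which the chute stands; origin in the middle of its underside, yaw about 0
- pick_mat: black rubber mat, 200 (x) by 260 (y), 2 thick, fixed, on which the bushings stand at the start; origin in the middle of its underside
- hopper_mouth (a point): feeder hopper: fixed upright square tube, 62 outside, 54 inside, open at the top with a blue rim 120 above the bench, floor 8 above the bench, on a dark base plate 100 x 90. This point is the middle of the open mouth, level with the rim; x and y square to its walls
- jog_lever (a joint): jog lever's angle in rad: 0 upright (spring-centred), + towards the green strip, - towards the red strip, stops at +-0.5. The spring takes 0.4 N m per rad (2.5 N at the knob at the stop)
- jog_knob (a point): centre of the lever's black ball knob, 24 diameter, on a 10 thick rod, 80 above the pivot. The pivot lies on top of a fixed grey box 80 (x) by 110 (y) by 55 high. Its z runs up along the lever; its y (from the red strip to the green strip on the box top, level when the lever is upright) is the way it tips when the angle grows
- spacer: bystander: grey steel spacer ring, 40 outside, 10 high, lying flat on the black mat among the bushings; leave alone
- gear: bystander: steel gear, 98 across, 22 high, lying flat at the far right; leave alone
- driver: bystander: screwdriver lying at the far right; leave alone
- oil: bystander: yellow bottle, 44 across, 110 high, standing at the far left; leave alone
There are look-alikes about, which are no part of the job. There is more than one size of the chute; the job needs the middle-sized.

How it is judged:
On the way, in this order (a step that is already met when the one before it is completed fails the run):
1. all bushings lie in the chute's channel together, let go, while the chute stands level (x of bushing1_c in the frame of chute_grip between -0.17 and 0.075 m and y of bushing1_c in the frame of chute_grip between -0.02 and 0.02 m and z of bushing1_c in the frame of chute_grip between -0.07 and -0.02 m and x of bushing2_c in the frame of chute_grip between -0.17 and 0.075 m and y of bushing2_c in the frame of chute_grip between -0.02 and 0.02 m and z of bushing2_c in the frame of chute_grip between -0.07 and -0.02 m and x of bushing3_c in the frame of chute_grip between -0.17 and 0.075 m and y of bushing3_c in the frame of chute_grip between -0.02 and 0.02 m and z of bushing3_c in the frame of chute_grip between -0.07 and -0.02 m and x of bushing4_c in the frame of chute_grip between -0.17 and 0.075 m and y of bushing4_c in the frame of chute_grip between -0.02 and 0.02 m and z of bushing4_c in the frame of chute_grip between -0.07 and -0.02 m and x of bushing5_c in the frame of chute_grip between -0.17 and 0.075 m and y of bushing5_c in the frame of chute_grip between -0.02 and 0.02 m and z of bushing5_c in the frame of chute_grip between -0.07 and -0.02 m and x of bushing6_c in the frame of chute_grip between -0.17 and 0.075 m and y of bushing6_c in the frame of chute_grip between -0.02 and 0.02 m and z of bushing6_c in the frame of chute_grip between -0.07 and -0.02 m and contact force between the fingers and bushing1 below 0.1 N and contact force between the fingers and bushing2 below 0.1 N and contact force between the fingers and bushing3 below 0.1 N and contact force between the fingers and bushing4 below 0.1 N and contact force between the fingers and bushing5 below 0.1 N and contact force between the fingers and bushing6 below 0.1 N and angle between chute_grip's own z axis and vertical below 0.12 rad), for 0.2 s.
2. all bushings are in the hopper, with the chute still tipped (over 0.2 rad) and its spout at the mouth (within 100 mm) (x of bushing1_c in the frame of hopper_mouth between -0.027 and 0.027 m and y of bushing1_c in the frame of hopper_mouth between -0.027 and 0.027 m and z of bushing1_c in the frame of hopper_mouth between -0.13 and -0.005 m and x of bushing2_c in the frame of hopper_mouth between -0.027 and 0.027 m and y of bushing2_c in the frame of hopper_mouth between -0.027 and 0.027 m and z of bushing2_c in the frame of hopper_mouth between -0.13 and -0.005 m and x of bushing3_c in the frame of hopper_mouth between -0.027 and 0.027 m and y of bushing3_c in the frame of hopper_mouth between -0.027 and 0.027 m and z of bushing3_c in the frame of hopper_mouth between -0.13 and -0.005 m and x of bushing4_c in the frame of hopper_mouth between -0.027 and 0.027 m and y of bushing4_c in the frame of hopper_mouth between -0.027 and 0.027 m and z of bushing4_c in the frame of hopper_mouth between -0.13 and -0.005 m and x of bushing5_c in the frame of hopper_mouth between -0.027 and 0.027 m and y of bushing5_c in the frame of hopper_mouth between -0.027 and 0.027 m and z of bushing5_c in the frame of hopper_mouth between -0.13 and -0.005 m and x of bushing6_c in the frame of hopper_mouth between -0.027 and 0.027 m and y of bushing6_c in the frame of hopper_mouth between -0.027 and 0.027 m and z of bushing6_c in the frame of hopper_mouth between -0.13 and -0.005 m and angle between chute_grip's own z axis and vertical above 0.2 rad and distance between chute_spout and hopper_mouth below 0.1 m), for 0.1 s.
3. the chute stands level on its blue mat, let go (z of chute_grip in the frame of park_mat between -0.02 and 0.1 m and angle between chute_grip's own z axis and vertical below 0.08 rad and horizontal distance between chute_mid and park_mat below 0.075 m and contact force between the fingers and chute below 0.1 N and linear speed of chute below 0.02 m/s), for 0.3 s.
4. the jog lever is held over towards green (beyond 0.3 rad) for 0.8 s (value of joint jog_lever above 0.3 rad), for 0.8 s.
5. the lever is back upright, untouched (value of joint jog_lever between -0.08 and 0.08 rad and contact force between the fingers and jog_lever below 0.1 N), for 0.2 s.
At the end, for the whole second after the job is handed in: every bushing present is inside the hopper below its rim; the chute stands level (within 0.08 rad) on the blue mat with its middle within 75 mm of the mat's, let go and at rest; the jog lever is upright within 0.08 rad (all of step 3 and x of bushing1_c in the frame of hopper_mouth between -0.027 and 0.027 m and y of bushing1_c in the frame of hopper_mouth between -0.027 and 0.027 m and z of bushing1_c in the frame of hopper_mouth between -0.13 and -0.005 m and x of bushing2_c in the frame of hopper_mouth between -0.027 and 0.027 m and y of bushing2_c in the frame of hopper_mouth between -0.027 and 0.027 m and z of bushing2_c in the frame of hopper_mouth between -0.13 and -0.005 m and x of bushing3_c in the frame of hopper_mouth between -0.027 and 0.027 m and y of bushing3_c in the frame of hopper_mouth between -0.027 and 0.027 m and z of bushing3_c in the frame of hopper_mouth between -0.13 and -0.005 m and x of bushing4_c in the frame of hopper_mouth between -0.027 and 0.027 m and y of bushing4_c in the frame of hopper_mouth between -0.027 and 0.027 m and z of bushing4_c in the frame of hopper_mouth between -0.13 and -0.005 m and x of bushing5_c in the frame of hopper_mouth between -0.027 and 0.027 m and y of bushing5_c in the frame of hopper_mouth between -0.027 and 0.027 m and z of bushing5_c in the frame of hopper_mouth between -0.13 and -0.005 m and x of bushing6_c in the frame of hopper_mouth between -0.027 and 0.027 m and y of bushing6_c in the frame of hopper_mouth between -0.027 and 0.027 m and z of bushing6_c in the frame of hopper_mouth between -0.13 and -0.005 m and value of joint jog_lever between -0.08 and 0.08 rad and velocity of joint jog_lever below 0.1 rad/s); the robot touches nothing.
It fails at once if a bushing is put into the hopper's mouth with the fingers ((horizontal distance between bushing1_c and hopper_mouth below 0.035 m and z of bushing1_c in the frame of hopper_mouth below 0.02 m and contact force between the fingers and bushing1 above 0.5 N) or (horizontal distance between bushing2_c and hopper_mouth below 0.035 m and z of bushing2_c in the frame of hopper_mouth below 0.02 m and contact force between the fingers and bushing2 above 0.5 N) or (horizontal distance between bushing3_c and hopper_mouth below 0.035 m and z of bushing3_c in the frame of hopper_mouth below 0.02 m and contact force between the fingers and bushing3 above 0.5 N) or (horizontal distance between bushing4_c and hopper_mouth below 0.035 m and z of bushing4_c in the frame of hopper_mouth below 0.02 m and contact force between the fingers and bushing4 above 0.5 N) or (horizontal distance between bushing5_c and hopper_mouth below 0.035 m and z of bushing5_c in the frame of hopper_mouth below 0.02 m and contact force between the fingers and bushing5 above 0.5 N) or (horizontal distance between bushing6_c and hopper_mouth below 0.035 m and z of bushing6_c in the frame of hopper_mouth below 0.02 m and contact force between the fingers and bushing6 above 0.5 N)).
It fails at once if the lever is tipped towards red by more than 0.25 rad (value of joint jog_lever below -0.25 rad).
It fails at once if a bystander (spacer, gear, screwdriver, bottle) is moved by more than 40 mm (distance of any of spacer, gear, driver, oil from where it was at the start of the episode above 0.04 m).
Of bushing1, bushing2, bushing3, bushing4, bushing5, bushing6 only 4 to 6 are there at a start; the rules pass over those that are not, and their reading is None.
At some moment in a run one of bushing1, bushing2, bushing3, bushing4, bushing5, bushing6, chute may be knocked a few centimetres aside while the robot is not near it.
It also fails if it takes over 210 s, if anything falls off the work surface, if the arm or the gripper's body presses on something with over 40 N, if the wrist force passes 120 N, or if a joint passes its speed limit or range.

## Working session

There is one attempt and no reset: what is moved stays moved. The work goes in short steps, Python scripts to look and compute and a tool call to move; the robot and the scene stay as the last step left them, time stands still between calls to the robot, and variables do not carry over. Pictures are saved under pics/ and viewed, at most 16 in all, crops included, and the job is handed in when it is done.

Besides the shell and the picture viewer there is one more tool, called after "Request:" in YAML: its name, and indented under it one key for each argument. send_rows: Moves the arm, as the interface text tells. Its arguments: {"type":"object","properties":{"steps":{"type":"array","items":{"type":"object","properties":{"translation":{"type":"array","items":{"type":"number"}},"delta_rot":{"type":"array","items":{"type":"number"}},"jaw":{"type":"number"}}}}},"required":["steps"]}

```bash
mkdir -p pics
cat > h.py <<'E'
from plant import *
import numpy as np, cv2
from scipy.spatial.transform import Rotation as R
def cam(n):
    f=grab_frame(n); f['R']=cv2.Rodrigues(np.array(f['rvec'],float))[0]; f['t']=np.array(f['tvec'],float).ravel(); f['n']=n; return f
def cloud(f):
    v,u=np.mgrid[0:480,0:640]; z=f['range_z']
    if f['n']=='wrist':
        a=(u-f['cx'])/f['fx'];b=(v-f['cy'])/f['fy'];r=np.hypot(a,b)+1e-9;s=np.tan(r)/r;x=a*s;y=b*s
    else: x=(u-f['cx'])/f['fx'];y=(v-f['cy'])/f['fy']
    P=np.stack([x*z,y*z,z],-1)
    return (P-f['t'])@f['R']
def top(P,img,x0,x1,y0,y1,res=0.0015):
    """bird view: height & colour; rows = -x (up = +x), cols = -y (left=+y)"""
    H=int((x1-x0)/res);W=int((y1-y0)/res)
    m=np.isfinite(P).all(-1)&(P[...,0]>x0)&(P[...,0]<x1)&(P[...,1]>y0)&(P[...,1]<y1)
    p=P[m];c=img[m];o=np.argsort(p[:,2]);p=p[o];c=c[o]
    r=np.clip(((x1-p[:,0])/res).astype(int),0,H-1);k=np.clip(((y1-p[:,1])/res).astype(int),0,W-1)
    I=np.zeros((H,W,3),np.uint8);I[r,k]=c;return I
E
python3 - <<'E'
from h import *
s=state();print({k:np.round(v,3) for k,v in s.items()})
for n in ['scene','side']:
    f=cam(n);cv2.imwrite(f'pics/{n}0.png',f['pixels']);np.savez(f'{n}0.npz',P=cloud(f),I=f['pixels'])
    print(n,(-f['R'].T@f['t']).round(3),f['R'][2].round(2))
E
```

```text
{'time': np.float64(0.0), 'joint_pos': array([ 1.125,  0.053,  1.614, -0.   ,  1.476, -0.119]), 'joint_vel': array([-0.001,  0.   , -0.001,  0.002, -0.001, -0.002]), 'joint_efforts': array([ 1.0000e-03, -3.9370e+01, -3.7017e+01, -0.0000e+00,  7.0000e-03,
       -0.0000e+00]), 'tool_pos': array([0.2  , 0.591, 0.218]), 'tool_rot': array([-0.   ,  0.163,  0.987, -0.001]), 'contact_force': array([ 0.065, -0.027,  0.459]), 'ft_torque': array([ 0.018,  0.003, -0.024]), 'grasp_force': np.float64(0.0), 'gripper_width': np.float64(0.999)}
scene [ 0.963 -0.464  1.342] [-0.33  0.36 -0.87]
side [ 0.345 -0.771  0.767] [ 0.13  0.77 -0.63]
```

View pics/scene0.png

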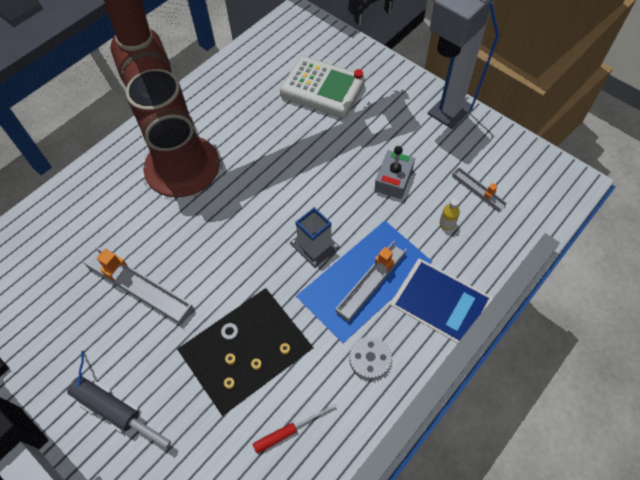

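View pics/side0.png

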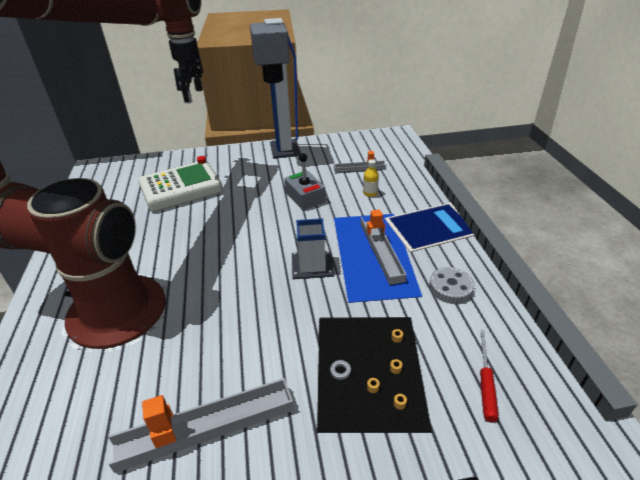

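The scene shows four bushings on the black mat at (285,348), (256,364), (230,358) and (229,383), with the spacer at (229,331). The chute's grip is at (384,258) on the blue mat, the hopper at (313,222) and the lever knob at (398,150). The side view agrees: there are four bushings, and the red strip faces the camera.

```bash
cat > m.py <<'E'
from h import *
def blobs(n,lo,hi,zr,box,amin=6):
    d=np.load(n+'.npz');P,I=d['P'],d['I'];hsv=cv2.cvtColor(I,cv2.COLOR_BGR2HSV)
    m=cv2.inRange(hsv,lo,hi)>0
    m&=(P[...,2]>zr[0])&(P[...,2]<zr[1])&(P[...,0]>box[0])&(P[...,0]<box[1])&(P[...,1]>box[2])&(P[...,1]<box[3])
    k,l,st,c=cv2.connectedComponentsWithStats(m.astype(np.uint8))
    for i in range(1,k):
        if st[i,4]>=amin:
            q=P[l==i]; (cx,cy),(w,h),a=cv2.minAreaRect((q[:,:2]*1000).astype(np.float32))
            print(n,'px',c[i].round(0),'n',st[i,4],'rect',round(cx,1),round(cy,1),round(w),round(h),round(a,1),'mean',(q.mean(0)*1000).round(0),'zmax',(q[:,2].max()*1000).round(0))
E
python3 - <<'E'
from m import *
B=(0.1,1.1,-.6,.6)
for n in ['scene0','side0']:
    print('brass');blobs(n,(12,90,90),(32,255,255),(.008,.03),(0.2,.8,-.5,.2))
    print('orange');blobs(n,(5,180,120),(16,255,255),(.03,.2),B,20)
    print('blue');blobs(n,(105,150,60),(125,255,255),(-.01,.15),B,60)
    print('green');blobs(n,(50,120,40),(80,255,255),(.03,.2),B)
    print('red');blobs(n,(0,150,80),(4,255,255),(.03,.2),B);blobs(n,(172,150,80),(180,255,255),(.03,.2),B)
    print('dark');blobs(n,(0,0,0),(180,255,60),(.09,.16),(0.5,1,0,.6))
    print('mat');blobs(n,(0,0,0),(180,255,60),(-.01,.012),B,1000)
E
```

```text
brass
scene0 px [285. 348.] n 74 rect 593.0 -200.5 19 23 38.4 mean [ 594. -201.   18.] zmax 25.0
scene0 px [230. 358.] n 70 rect 513.4 -303.2 19 24 48.0 mean [ 514. -304.   19.] zmax 27.0
scene0 px [256. 363.] n 67 rect 567.9 -272.2 20 21 38.9 mean [ 568. -272.   19.] zmax 24.0
scene0 px [229. 383.] n 74 rect 551.6 -345.1 20 21 89.0 mean [ 553. -345.   18.] zmax 26.0
orange
scene0 px [492. 187.] n 27 rect 720.4 467.6 15 14 23.8 mean [721. 468.  62.] zmax 72.0
scene0 px [385. 254.] n 82 rect 638.1 116.1 23 25 87.7 mean [638. 115.  91.] zmax 100.0
scene0 px [104. 257.] n 80 rect 144.6 -335.2 33 29 11.6 mean [ 143. -338.  112.] zmax 119.0
scene0 px [106. 271.] n 25 rect 145.6 -354.1 29 8 3.1 mean [ 146. -353.   69.] zmax 76.0
blue
scene0 px [313. 224.] n 186 rect 459.2 54.1 62 63 84.9 mean [461.  52. 118.] zmax 128.0
scene0 px [358. 281.] n 5345 rect 617.9 67.2 318 168 84.1 mean [611.  53.   4.] zmax 14.0
scene0 px [439. 300.] n 3159 rect 801.7 141.7 185 138 8.2 mean [794. 140.   7.] zmax 16.0
green
scene0 px [393. 154.] n 18 rect 456.2 387.8 12 15 21.3 mean [456. 387.  58.] zmax 64.0
s
[... 1123 characters left out ...]
1808 rect 799.3 139.1 187 137 8.1 mean [790. 135.   3.] zmax 8.0
side0 px [371. 264.] n 4027 rect 614.8 64.2 324 168 84.3 mean [598.  32.   1.] zmax 30.0
side0 px [311. 230.] n 261 rect 455.5 50.8 64 60 84.3 mean [456.  48. 114.] zmax 122.0
green
side0 px [193. 174.] n 403 rect 162.7 480.5 74 105 16.9 mean [163. 479.  45.] zmax 50.0
side0 px [296. 176.] n 40 rect 466.3 386.4 40 18 18.8 mean [465. 387.  55.] zmax 59.0
red
side0 px [201. 159.] n 42 rect 187.2 551.0 23 23 28.5 mean [187. 549.  56.] zmax 61.0
side0 px [311. 188.] n 54 rect 498.6 310.3 45 20 24.2 mean [499. 309.  56.] zmax 59.0
dark
mat
side0 px [369. 377.] n 10717 rect 514.8 -263.6 264 202 78.9 mean [ 511. -279.    1.] zmax 10.0
```

Run:
```python
from h import *
for n in ['scene0','side0']:
    d=np.load(n+'.npz');P,I=d['P'],d['I'];hsv=cv2.cvtColor(I,cv2.COLOR_BGR2HSV)
    m=(hsv[...,1]<70)&(P[...,2]>.008)&(P[...,2]<.045)&(abs(P[...,0]-.616)<.12)&(abs(P[...,1]-.066)<.17)
    k,l,st,c=cv2.connectedComponentsWithStats(cv2.dilate(m.astype(np.uint8),np.ones((3,3))))
    i=1+np.argmax(st[1:,4]); q=P[(l==i)&m]
    print(n,len(q),cv2.minAreaRect((q[:,:2]*1000).astype(np.float32)),q[:,2].max())
    # knob
    q=P[(np.hypot(P[...,0]-.486,P[...,1]-.351)<.06)&(P[...,2]>.1)&(P[...,2]<.2)]
    print('knob',len(q),q.mean(0),q.min(0),q.max(0))
I=cv2.imread('pics/scene0.png')[130:390,180:450];J=cv2.imread('pics/side0.png')[140:420,290:480]
cv2.imwrite('pics/crop0.png',np.hstack([cv2.resize(I,(460,443)),cv2.resize(J,(300,443))]))
```

```text
scene0 1237 ((638.1813354492188, 67.42259979248047), (41.457176208496094, 239.42474365234375), 1.7613455057144165) 0.03860705791961956
knob 87 [0.48978165 0.3504859  0.13681306] [0.47863491 0.3415159  0.10063457] [0.49953804 0.36399439 0.15114152]
side0 830 ((635.0537719726562, 62.368247985839844), (40.68529510498047, 240.15919494628906), 1.8328392505645752) 0.04297712968002293
knob 88 [0.48529535 0.34522502 0.12877667] [0.47424926 0.33568777 0.10086134] [0.49655196 0.35714532 0.14658258]
```

View pics/crop0.png

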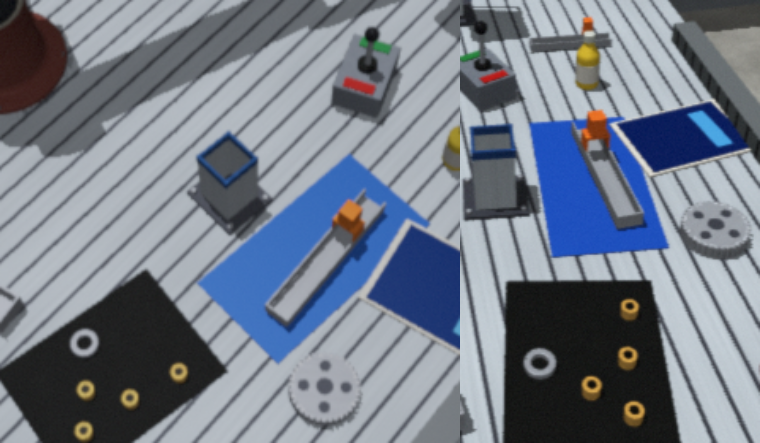

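The crop shows the chute with its spout end pointing to +y and the grip nearer the spout. The channel is empty.

```bash
cat >> h.py <<'E'
YAW=np.deg2rad(91.8)
def down(yaw=YAW): # tool y at this yaw, z down
    y=np.array([np.cos(yaw),np.sin(yaw),0]);z=np.array([0,0,-1.]);return R.from_matrix(np.c_[np.cross(y,z),y,z])
def rot(q): return R.from_quat(np.r_[q[1:],q[0]])
def plan(targets):
    """targets: list of (pos, R or None): prints cm/rad rows, each relative to the previous target"""
    s=state();p=np.array(s['tool_pos']);r=rot(s['tool_rot'])
    print('at',p.round(4),'yaw',np.degrees(np.arctan2(*r.as_matrix()[1::-1,1])).round(2),'F',np.round(s['contact_force'],1),'t',round(s['time'],2),'w',round(s['gripper_width'],3),'g',round(s['grasp_force'],1))
    for tp,tr in targets:
        tr=tr or r;tp=np.array(tp)
        print('T',((r.inv().apply(tp-p))*100).round(2),'rv',(r.inv()*tr).as_rotvec().round(3));p,r=tp,tr
E
python3 - <<'E'
from h import *
for n in ['scene0','side0']:
    P=np.load(n+'.npz')['P'];q=P[(P[...,2]>.16)&(P[...,2]<.6)&(P[...,0]>.15)&(P[...,0]<1)&(abs(P[...,1])<.9)]
    print(n,len(q),np.unique((q[:,:2]*20).round()/20,axis=0).tolist())
D=down()
plan([((.33,.3,.22),D),((.5,0,.22),D),((.5915,-.2025,.2),D),((.5915,-.2025,.022),D)])
E
```

```text
scene0 7319 [[0.15, 0.5], [0.15, 0.55], [0.2, 0.5], [0.2, 0.55], [0.2, 0.6], [0.2, 0.65], [0.25, 0.65], [0.4, -0.65], [0.4, 0.55], [0.4, 0.6], [0.45, -0.7], [0.45, -0.65], [0.45, 0.55], [0.45, 0.6], [0.45, 0.65], [0.5, -0.75], [0.5, -0.7], [0.5, -0.65], [0.5, 0.55], [0.5, 0.6], [0.5, 0.65], [0.5, 0.7], [0.55, -0.7], [0.55, -0.65], [0.55, 0.7]]
side0 5777 [[0.15, 0.35], [0.15, 0.4], [0.15, 0.45], [0.15, 0.5], [0.15, 0.55], [0.15, 0.6], [0.2, 0.45], [0.2, 0.5], [0.2, 0.55], [0.2, 0.6], [0.2, 0.65], [0.25, 0.5], [0.25, 0.55], [0.25, 0.6], [0.25, 0.65], [0.4, 0.55], [0.4, 0.6], [0.4, 0.65], [0.45, -0.65], [0.45, 0.55], [0.45, 0.6], [0.45, 0.65], [0.45, 0.7], [0.5, 0.55], [0.5, 0.6], [0.5, 0.65], [0.5, 0.7]]
at [0.2004 0.5914 0.2183] yaw 71.28 F [-0.2 -0.9  0.5] t 0.1 w 0.994 g 0.0
T [-21.63 -23.44  -0.13] rv [-0.002 -0.001 -0.358]
T [-16.05 -30.52   0.  ] rv [0. 0. 0.]
T [ -8.51 -20.53   2.  ] rv [0. 0. 0.]
T [ 0.   0.  17.8] rv [0. 0. 0.]
```

Request:
send_rows:
  steps:
    - {"translation": [-3, -3.3, -0.1], "delta_rot": [0, 0, -0.05], "jaw": 6}
    - {"translation": [-6, -6.6, -0.1], "delta_rot": [0, 0, -0.1], "jaw": 6}
    - {"translation": [-9, -9.9, -0.1], "delta_rot": [0, 0, -0.15], "jaw": 6}
    - {"translation": [-12, -13.2, -0.1], "delta_rot": [0, 0, -0.2], "jaw": 5}
    - {"translation": [-15, -16.5, -0.1], "delta_rot": [0, 0, -0.25], "jaw": 4}
    - {"translation": [-18, -19.8, -0.1], "delta_rot": [0, 0, -0.31], "jaw": 4}
    - {"translation": [-21.6, -23.4, -0.1], "delta_rot": [0, 0, -0.358], "jaw": 4}
    - {"translation": [-21.6, -23.4, -0.1], "delta_rot": [0, 0, -0.358], "jaw": 4}

```text
time: 0.9
tool_pos: [0.332, 0.2968, 0.2201]
tool_rot: [0.0, -0.012, 1.0, -0.001]
contact_force: [-0.4, 0.1, 1.2]
gripper_width: 0.464
grasp_force: 0.0
```

Request:
send_rows:
  steps:
    - {"translation": [-2, -4, 0], "delta_rot": [0, 0, 0], "jaw": 4}
    - {"translation": [-4, -8, 0], "delta_rot": [0, 0, 0], "jaw": 4}
    - {"translation": [-6, -12, 0], "delta_rot": [0, 0, 0], "jaw": 4}
    - {"translation": [-8.5, -16, 0], "delta_rot": [0, 0, 0], "jaw": 4}
    - {"translation": [-11, -20, 0], "delta_rot": [0, 0, 0], "jaw": 4}
    - {"translation": [-13, -24, 0], "delta_rot": [0, 0, 0], "jaw": 4}
    - {"translation": [-15, -28, 0], "delta_rot": [0, 0, 0], "jaw": 4}
    - {"translation": [-16, -30.5, 0], "delta_rot": [0, 0, 0], "jaw": 4}

```text
time: 1.7
tool_pos: [0.5004, -0.001, 0.22]
tool_rot: [-0.0, -0.015, 1.0, -0.0]
contact_force: [0.1, 0.8, 0.8]
gripper_width: 0.47
grasp_force: 0.0
```

Request:
send_rows:
  steps:
    - {"translation": [-1.7, -4, 0.3], "delta_rot": [0, 0, 0], "jaw": 4}
    - {"translation": [-3.4, -8, 0.7], "delta_rot": [0, 0, 0], "jaw": 4}
    - {"translation": [-5, -12, 1], "delta_rot": [0, 0, 0], "jaw": 4}
    - {"translation": [-6.8, -16, 1.5], "delta_rot": [0, 0, 0], "jaw": 4}
    - {"translation": [-8.5, -20.5, 2], "delta_rot": [0, 0, 0], "jaw": 4}
    - {"translation": [-8.5, -20.5, 6], "delta_rot": [0, 0, 0], "jaw": 4}
    - {"translation": [-8.5, -20.5, 8], "delta_rot": [0, 0, 0], "jaw": 4}
    - {"translation": [-8.5, -20.5, 8], "delta_rot": [0, 0, 0], "jaw": 4}

```text
time: 2.5
tool_pos: [0.5883, -0.1997, 0.1351]
tool_rot: [-0.004, -0.015, 1.0, 0.002]
contact_force: [-1.5, 0.4, -0.5]
gripper_width: 0.467
grasp_force: 0.0
```

```bash
cat >> m.py <<'E'
def snap(tag,names=('scene','side')):
    for n in names:
        f=cam(n);cv2.imwrite(f'pics/{n}{tag}.png',f['pixels']);np.savez(f'{n}{tag}.npz',P=cloud(f),I=f['pixels'])
def brass(tag,names=('scene','side'),box=(0.2,.8,-.5,.2),zr=(.008,.06)):
    for n in names: blobs(n+tag,(12,90,90),(32,255,255),zr,box)
E
python3 - <<'E'
from m import *
snap('1',('scene','side','wrist'));brass('1',('side','wrist'))
plan([((.5915,-.2025,.022),down())])
E
```

```text
side1 px [370. 225.] n 19 rect 617.2 112.9 7 24 4.1 mean [617. 113.  54.] zmax 57.0
side1 px [397. 335.] n 65 rect 590.5 -206.5 18 19 72.0 mean [ 590. -208.   15.] zmax 19.0
side1 px [396. 365.] n 98 rect 565.0 -276.1 21 22 27.2 mean [ 565. -278.   15.] zmax 20.0
side1 px [373. 384.] n 110 rect 511.3 -307.7 23 20 75.3 mean [ 511. -309.   15.] zmax 19.0
side1 px [400. 400.] n 120 rect 549.6 -348.8 22 21 75.9 mean [ 549. -350.   16.] zmax 19.0
wrist1 px [192. 129.] n 528 rect 510.9 -306.4 23 21 88.2 mean [ 511. -305.   19.] zmax 21.0
wrist1 px [147. 179.] n 495 rect 549.8 -347.5 22 22 18.8 mean [ 549. -346.   18.] zmax 21.0
wrist1 px [231. 198.] n 559 rect 565.3 -275.0 22 22 32.5 mean [ 565. -274.   19.] zmax 21.0
wrist1 px [320. 231.] n 510 rect 590.4 -204.8 22 21 1.2 mean [ 589. -205.   19.] zmax 21.0
wrist1 px [635. 275.] n 56 rect 614.6 109.7 2 18 2.7 mean [614. 107.  41.] zmax 52.0
wrist1 px [632. 307.] n 193 rect 643.7 107.0 35 17 40.4 mean [645. 106.  51.] zmax 60.0
at [ 0.5916 -0.2009  0.1418] yaw 91.82 F [ 0.4  0.5 -0.1] t 2.65 w 0.466 g 0.0
T [ 0.04 -0.15 11.98] rv [-0.001  0.001  0.   ]
```

View pics/wrist1.png

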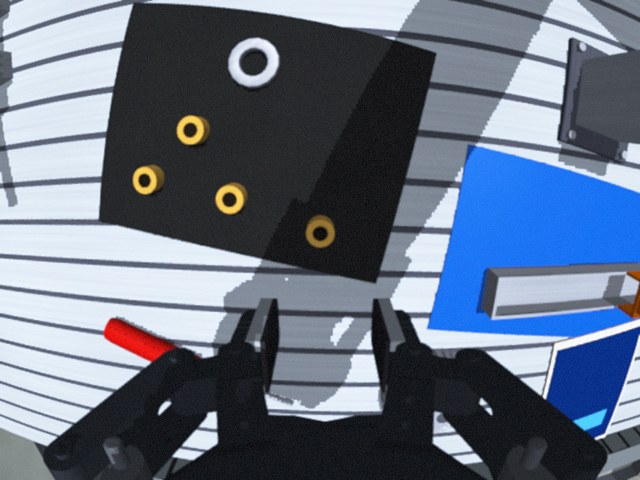

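The wrist view shows all four bushings clearly at (320,231), (231,198), (192,129) and (147,179). The jaw is centred on the nearest one.

Request:
send_rows:
  steps:
    - {"translation": [0.1, -0.4, 3], "delta_rot": [0, 0, 0], "jaw": 4}
    - {"translation": [0.1, -0.4, 6], "delta_rot": [0, 0, 0], "jaw": 4}
    - {"translation": [0.1, -0.4, 9], "delta_rot": [0, 0, 0], "jaw": 4}
    - {"translation": [0.1, -0.4, 11.4], "delta_rot": [0, 0, 0], "jaw": 4}
    - {"translation": [0.1, -0.4, 12.4], "delta_rot": [0, 0, 0], "jaw": 4}
    - {"translation": [0.1, -0.4, 12.4], "delta_rot": [0, 0, 0], "jaw": 3}
    - {"translation": [0.1, -0.4, 12.4], "delta_rot": [0, 0, 0], "jaw": 1.5}
    - {"translation": [0.1, -0.4, 12.4], "delta_rot": [0, 0, 0], "jaw": 1.5}

```text
time: 3.45
tool_pos: [0.5917, -0.2059, 0.0191]
tool_rot: [0.002, -0.016, 1.0, -0.001]
contact_force: [0.4, -0.2, 0.1]
gripper_width: 0.176
grasp_force: 0.0
```

Request:
send_rows:
  steps:
    - {"translation": [0, 0, 0], "delta_rot": [0, 0, 0], "jaw": 1.5}
    - {"translation": [0, 0, 0], "delta_rot": [0, 0, 0], "jaw": 1.5}
    - {"translation": [0, 0, -2], "delta_rot": [0, 0, 0], "jaw": 1.5}
    - {"translation": [0, 0, -5], "delta_rot": [0, 0, 0], "jaw": 1.5}
    - {"translation": [0, 0, -8.2], "delta_rot": [0, 0, 0], "jaw": 1.5}
    - {"translation": [-1.2, 4.5, -8.2], "delta_rot": [0, 0, 0], "jaw": 1.5}
    - {"translation": [-2.4, 9, -8.2], "delta_rot": [0, 0, 0], "jaw": 1.5}
    - {"translation": [-3, 12, -8.2], "delta_rot": [0, 0, 0], "jaw": 1.5}

```text
time: 4.25
tool_pos: [0.617, -0.0822, 0.0995]
tool_rot: [0.001, -0.016, 1.0, 0.0]
contact_force: [-0.5, -0.0, -1.2]
gripper_width: 0.17
grasp_force: 0.0
```

Request:
send_rows:
  steps:
    - {"translation": [-1.2, 4, 0], "delta_rot": [0, 0, 0], "jaw": 1.5}
    - {"translation": [-2.4, 7, 0], "delta_rot": [0, 0, 0], "jaw": 1.5}
    - {"translation": [-2.5, 9, 0], "delta_rot": [0, 0, 0], "jaw": 1.5}
    - {"translation": [-2.5, 9.8, 0], "delta_rot": [0, 0, 0], "jaw": 1.5}
    - {"translation": [-2.5, 9.8, 0], "delta_rot": [0, 0, 0], "jaw": 1.5}
    - {"translation": [-2.5, 9.8, 0], "delta_rot": [0, 0, 0], "jaw": 1.5}
    - {"translation": [-2.5, 9.8, 0], "delta_rot": [0, 0, 0], "jaw": 1.5}
    - {"translation": [-2.5, 9.8, 0], "delta_rot": [0, 0, 0], "jaw": 1.5}

```text
time: 5.05
tool_pos: [0.6381, 0.0133, 0.0986]
tool_rot: [0.0, -0.015, 1.0, -0.0]
contact_force: [-0.2, 0.0, -0.7]
gripper_width: 0.181
grasp_force: 0.0
```

```bash
cat >> m.py <<'E'
def chute(tag):
    d=np.load('wrist'+tag+'.npz');P,I=d['P'],d['I'];hsv=cv2.cvtColor(I,cv2.COLOR_BGR2HSV)
    out=[]
    # walls/rims: points 24..36mm high near park mat
    m=(hsv[...,1]<90)&(P[...,2]>.022)&(P[...,2]<.036)&(abs(P[...,0]-.63)<.07)&(P[...,1]>-.12)&(P[...,1]<.2)
    k,l,st,c=cv2.connectedComponentsWithStats(cv2.dilate(m.astype(np.uint8),np.ones((3,3))))
    for i in range(1,k):
        if st[i,4]>150:
            q=P[(l==i)&m];print('wall',len(q),cv2.minAreaRect((q[:,:2]*1000).astype(np.float32)))
E
python3 - <<'E'
from m import *
snap('2',('scene','side','wrist'));chute('2');brass('2',('wrist','side'))
plan([])
E
```

```text
wall 5097 ((635.2769775390625, 65.2179946899414), (41.09212875366211, 239.80291748046875), 1.9137822389602661)
wall 110 ((649.6475219726562, 177.66595458984375), (3.655785322189331, 15.693483352661133), 1.4071003198623657)
wrist2 px [  3. 152.] n 79 rect 559.9 -266.3 13 3 29.7 mean [ 561. -266.   12.] zmax 18.0
wrist2 px [ 51. 181.] n 457 rect 590.6 -204.0 22 23 19.5 mean [ 589. -202.   18.] zmax 21.0
wrist2 px [485. 248.] n 1147 rect 632.8 114.7 39 26 0.8 mean [623. 111.  52.] zmax 60.0
side2 px [369. 224.] n 16 rect 616.0 111.3 23 6 86.7 mean [616. 112.  54.] zmax 60.0
side2 px [397. 334.] n 84 rect 590.1 -205.2 23 20 69.6 mean [ 590. -207.   15.] zmax 20.0
side2 px [396. 365.] n 99 rect 565.7 -276.4 22 22 17.3 mean [ 565. -278.   15.] zmax 21.0
side2 px [373. 384.] n 108 rect 511.3 -307.9 21 20 76.5 mean [ 511. -309.   16.] zmax 21.0
side2 px [400. 400.] n 117 rect 550.3 -349.0 22 22 87.2 mean [ 549. -350.   15.] zmax 20.0
at [0.6381 0.0138 0.0985] yaw 91.74 F [ 0.2 -0.4  0.2] t 5.2 w 0.176 g 0.0
```

View pics/wrist2.png

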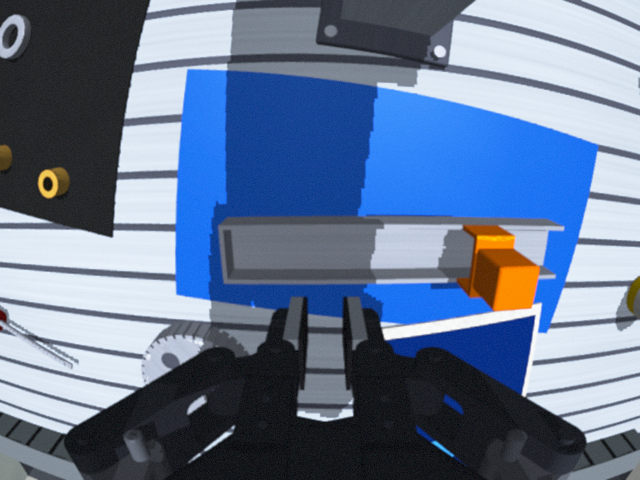

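The jaw is empty in this picture, with the pads at (300,345) and (350,345). The bushing is still at (51,181) and the chute lies from (222,250) to (560,250). I'll check where the fingertips really are.

Run:
```python
from m import *
s=state();p=np.array(s['tool_pos']);r=rot(s['tool_rot'])
P=np.load('wrist2.npz')['P'];L=r.inv().apply((P-p).reshape(-1,3)).reshape(P.shape)*1000
for (u,v) in [(300,300),(300,310),(302,330),(304,360),(304,385),(352,300),(352,320),(350,350),(347,385),(285,320),(285,345),(370,345)]: print(u,v,L[v,u].round(1))
m=(np.abs(L)<[60,80,200]).all(-1)&(P[...,2]>.05); q=L[m];print(q[:,2].max(),len(q))
for z in range(-60,30,6):
    a=q[(q[:,2]>z)&(q[:,2]<z+6)]
    if len(a):print(z,len(a),a.min(0).round(),a.max(0).round())
```

```text
300 300 [ 11.4 -10.4 -20.3]
300 310 [ 11.5  -9.9 -29.2]
302 330 [ 12.   -8.2 -45.3]
304 360 [ -2.5  -8.1 -42.6]
304 385 [ -8.4  -7.9 -50.1]
352 300 [ 10.8  10.7 -19. ]
352 320 [ 11.7   9.4 -37.6]
350 350 [  6.5   8.1 -49.5]
347 385 [ -8.5   7.5 -50. ]
285 320 [  7.4 -15.8 -29.9]
285 345 [ 12.6 -13.  -55.9]
370 345 [ 13.6  13.7 -57.6]
-12.334512011318107 55282
-60 1401 [-12. -39. -60.] [ 15.  38. -54.]
-54 960 [-11. -25. -54.] [ 13.  23. -48.]
-48 599 [-11. -21. -48.] [ 12.  21. -42.]
-42 677 [-11. -22. -42.] [ 12.  21. -36.]
-36 587 [-10. -22. -36.] [ 12.  21. -30.]
-30 542 [-11. -22. -30.] [ 12.  21. -24.]
-24 418 [-10. -20. -24.] [ 12.  20. -18.]
-18 96 [-11. -14. -18.] [ 12.  13. -12.]
```

Request:
send_rows:
  steps:
    - {"translation": [1.2, -4.5, 0], "delta_rot": [0, 0, 0], "jaw": 4}
    - {"translation": [2.4, -9, 0], "delta_rot": [0, 0, 0], "jaw": 4}
    - {"translation": [3.6, -13.5, 0], "delta_rot": [0, 0, 0], "jaw": 4}
    - {"translation": [4.8, -18, 0], "delta_rot": [0, 0, 0], "jaw": 4}
    - {"translation": [5.4, -21.7, 0], "delta_rot": [0, 0, 0], "jaw": 4}
    - {"translation": [5.4, -21.7, 4], "delta_rot": [0, 0, 0], "jaw": 4}
    - {"translation": [5.4, -21.7, 7], "delta_rot": [0, 0, 0], "jaw": 4}
    - {"translation": [5.4, -21.7, 7.5], "delta_rot": [0, 0, 0], "jaw": 4}

```text
time: 6.0
tool_pos: [0.5874, -0.2033, 0.0188]
tool_rot: [-0.004, -0.015, 1.0, 0.002]
contact_force: [-1.6, 0.0, -0.8]
gripper_width: 0.468
grasp_force: 0.0
```

Request:
send_rows:
  steps:
    - {"translation": [0, 0, 0.5], "delta_rot": [0, 0, 0], "jaw": 4}
    - {"translation": [0, 0, 1], "delta_rot": [0, 0, 0], "jaw": 4}
    - {"translation": [0, 0, 1.5], "delta_rot": [0, 0, 0], "jaw": 4}
    - {"translation": [0, 0, 2], "delta_rot": [0, 0, 0], "jaw": 4}
    - {"translation": [0, 0, 2.4], "delta_rot": [0, 0, 0], "jaw": 4}
    - {"translation": [0, 0, 2.4], "delta_rot": [0, 0, 0], "jaw": 4}
    - {"translation": [0, 0, 2.4], "delta_rot": [0, 0, 0], "jaw": 4}
    - {"translation": [0, 0, 2.4], "delta_rot": [0, 0, 0], "jaw": 4}

```text
time: 6.8
tool_pos: [0.5912, -0.2042, -0.0002]
tool_rot: [0.0, -0.016, 1.0, -0.0]
contact_force: [0.1, 0.4, 0.6]
gripper_width: 0.465
grasp_force: 0.0
```

Run:
```python
from m import *
snap('3',('side','wrist'));brass('3',('side','wrist'),zr=(.0,.06))
s=state();p=np.array(s['tool_pos']);r=rot(s['tool_rot'])
P=np.load('wrist3.npz')['P'];L=r.inv().apply((P-p).reshape(-1,3)).reshape(P.shape)*1000
q=P[(np.abs(L)<[12,40,200]).all(-1)&(np.abs(L[...,1])>17)&(L[...,0]>8)]*1000
for z in range(-6,60,4):
    a=q[(q[:,2]>z)&(q[:,2]<z+4)]; print(z,len(a),end='; ')
plan([((.5904,-.2048,-.004),down())])
cv2.imwrite('pics/c3.png',np.hstack([cv2.imread('pics/side3.png')[200:440,280:520],cv2.imread('pics/wrist3.png')[200:440,200:440]]))
```

```text
side3 px [394. 336.] n 32 rect 585.0 -203.7 19 7 73.7 mean [ 584. -207.   12.] zmax 18.0
side3 px [396. 366.] n 130 rect 567.0 -271.6 34 22 72.6 mean [ 564. -278.   13.] zmax 20.0
side3 px [373. 385.] n 142 rect 512.5 -301.3 35 22 71.2 mean [ 510. -309.   13.] zmax 20.0
side3 px [400. 401.] n 146 rect 549.5 -344.0 23 32 5.5 mean [ 549. -350.   13.] zmax 20.0
wrist3 px [ 93. 130.] n 1733 rect 510.6 -313.1 37 25 87.9 mean [ 510. -305.   17.] zmax 21.0
wrist3 px [ 38. 216.] n 1469 rect 551.0 -357.1 25 44 19.3 mean [ 548. -345.   15.] zmax 22.0
wrist3 px [164. 253.] n 2109 rect 569.2 -279.8 25 35 30.5 mean [ 563. -274.   16.] zmax 21.0
wrist3 px [325. 313.] n 2004 rect 595.3 -203.7 24 32 88.1 mean [ 588. -205.   17.] zmax 22.0
-6 0; -2 7; 2 805; 6 0; 10 0; 14 18; 18 139; 22 170; 26 179; 30 209; 34 198; 38 242; 42 251; 46 256; 50 362; 54 21; 58 63; at [ 5.912e-01 -2.043e-01 -2.000e-04] yaw 91.79 F [-0.7  0.4 -0.7] t 6.9 w 0.469 g 0.0
T [ 0.08 -0.05  0.38] rv [-0.  0. -0.]
```

View pics/c3.png

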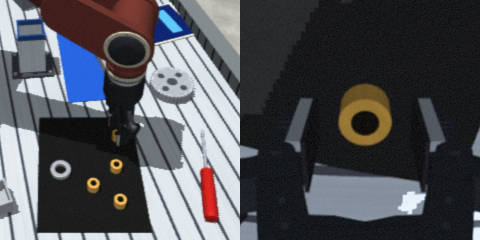

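The tips stand about 17 mm behind the reported TCP. They are level with the bushing top here, so I need to go lower.

Request:
send_rows:
  steps:
    - {"translation": [0.1, 0, 0.3], "delta_rot": [0, 0, 0], "jaw": 4}
    - {"translation": [0.1, 0, 0.6], "delta_rot": [0, 0, 0], "jaw": 4}
    - {"translation": [0.1, 0, 0.8], "delta_rot": [0, 0, 0], "jaw": 4}
    - {"translation": [0.1, 0, 0.8], "delta_rot": [0, 0, 0], "jaw": 4}
    - {"translation": [0.1, 0, 0.8], "delta_rot": [0, 0, 0], "jaw": 1.5}
    - {"translation": [0.1, 0, 0.8], "delta_rot": [0, 0, 0], "jaw": 1.5}
    - {"translation": [0.1, 0, 0.8], "delta_rot": [0, 0, 0], "jaw": 1.5}
    - {"translation": [0.1, 0, 0.8], "delta_rot": [0, 0, 0], "jaw": 1.5}

```text
time: 7.7
tool_pos: [0.5902, -0.2043, -0.0082]
tool_rot: [0.0, -0.016, 1.0, -0.0]
contact_force: [-0.1, -0.1, 1.1]
gripper_width: 0.228
grasp_force: 58.7
```

Request:
send_rows:
  steps:
    - {"translation": [0, 0, -3], "delta_rot": [0, 0, 0], "jaw": 1.5}
    - {"translation": [0, 0, -6.8], "delta_rot": [0, 0, 0], "jaw": 1.5}
    - {"translation": [-1, 4.2, -6.8], "delta_rot": [0, 0, 0], "jaw": 1.5}
    - {"translation": [-2.2, 8.5, -6.8], "delta_rot": [0, 0, 0], "jaw": 1.5}
    - {"translation": [-3.4, 13, -6.8], "delta_rot": [0, 0, 0], "jaw": 1.5}
    - {"translation": [-4.5, 17.5, -6.8], "delta_rot": [0, 0, 0], "jaw": 1.5}
    - {"translation": [-5.4, 21.8, -6.8], "delta_rot": [0, 0, 0], "jaw": 1.5}
    - {"translation": [-5.4, 21.8, -6.8], "delta_rot": [0, 0, 0], "jaw": 1.5}

```text
time: 8.5
tool_pos: [0.6374, 0.0203, 0.0594]
tool_rot: [0.0, -0.018, 1.0, 0.001]
contact_force: [0.8, -0.6, -0.2]
gripper_width: 0.227
grasp_force: 58.8
```

Request:
send_rows:
  steps:
    - {"translation": [0, 0, 0], "delta_rot": [0, 0, 0], "jaw": 1.5}
    - {"translation": [0, 0, 0], "delta_rot": [0, 0, 0], "jaw": 1.5}
    - {"translation": [0, 0, 2], "delta_rot": [0, 0, 0], "jaw": 1.5}
    - {"translation": [0, 0, 4], "delta_rot": [0, 0, 0], "jaw": 1.5}
    - {"translation": [0, 0, 5.5], "delta_rot": [0, 0, 0], "jaw": 1.5}
    - {"translation": [0, 0, 5.9], "delta_rot": [0, 0, 0], "jaw": 1.5}
    - {"translation": [0, 0, 5.9], "delta_rot": [0, 0, 0], "jaw": 1.5}
    - {"translation": [0, 0, 5.9], "delta_rot": [0, 0, 0], "jaw": 1.5}

```text
time: 9.3
tool_pos: [0.6373, 0.0146, 0.0006]
tool_rot: [0.0, -0.015, 1.0, -0.0]
contact_force: [-0.2, 0.6, -0.9]
gripper_width: 0.227
grasp_force: 59.1
```

Run:
```python
from m import *
snap('4',('scene','side','wrist'));brass('4',('side',));chute('4')
plan([])
a=cv2.imread('pics/side4.png')[190:410,310:490];b=cv2.imread('pics/wrist4.png')
cv2.imwrite('pics/c4.png',np.hstack([cv2.resize(a,(294,360)),cv2.resize(b,(480,360))]))
```

```text
side4 px [369. 224.] n 15 rect 616.4 113.6 20 5 83.8 mean [616. 114.  55.] zmax 58.0
side4 px [396. 365.] n 99 rect 565.4 -276.4 22 21 21.4 mean [ 565. -278.   15.] zmax 20.0
side4 px [373. 384.] n 107 rect 511.4 -307.4 22 20 74.4 mean [ 511. -309.   16.] zmax 20.0
side4 px [400. 400.] n 117 rect 549.9 -349.4 22 21 33.1 mean [ 549. -350.   15.] zmax 20.0
wall 8579 ((616.9874877929688, 58.511390686035156), (38.311466217041016, 235.07931518554688), 10.780303955078125)
wall 494 ((628.3456420898438, -1.9460182189941406), (5.654148578643799, 13.881305694580078), 3.96351957321167)
wall 507 ((627.2066040039062, 30.98038101196289), (14.145468711853027, 5.336108207702637), 87.66172790527344)
wall 239 ((637.9669799804688, 14.824649810791016), (10.467418670654297, 10.31077766418457), 79.72955322265625)
wall 973 ((647.1556396484375, 14.749307632446289), (21.951353073120117, 20.97260856628418), 4.262691497802734)
wall 1178 ((651.9503173828125, 102.47200012207031), (4.5450897216796875, 51.927154541015625), 2.6991372108459473)
at [0.6373 0.0151 0.0007] yaw 91.77 F [-0.4 -0.7 -0.4] t 9.45 w 0.223 g 59.1
```

View pics/c4.png

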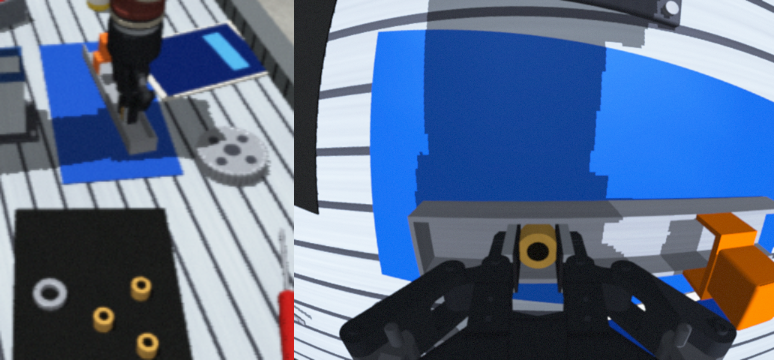

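The bushing is held inside the channel at (537,250) in the crop. I'll release it and push it forward.

Request:
send_rows:
  steps:
    - {"translation": [0, 0, 0], "delta_rot": [0, 0, 0], "jaw": 3.2}
    - {"translation": [0, 0, 0], "delta_rot": [0, 0, 0], "jaw": 3.2}
    - {"translation": [0, 0.8, 0], "delta_rot": [0, 0, 0], "jaw": 3.2}
    - {"translation": [0, 1.6, 0], "delta_rot": [0, 0, 0], "jaw": 3.2}
    - {"translation": [0, 2.4, 0], "delta_rot": [0, 0, 0], "jaw": 3.2}
    - {"translation": [0, 3.2, 0], "delta_rot": [0, 0, 0], "jaw": 3.2}
    - {"translation": [0, 4, 0], "delta_rot": [0, 0, 0], "jaw": 3.2}
    - {"translation": [0, 4, 0], "delta_rot": [0, 0, 0], "jaw": 3.2}

```text
time: 10.25
tool_pos: [0.6361, 0.0566, 0.0008]
tool_rot: [0.0, -0.016, 1.0, 0.0]
contact_force: [0.6, 0.1, -0.1]
gripper_width: 0.369
grasp_force: 0.0
```

Request:
send_rows:
  steps:
    - {"translation": [0, 0, -2], "delta_rot": [0, 0, 0], "jaw": 3.2}
    - {"translation": [0, 0, -5], "delta_rot": [0, 0, 0], "jaw": 3.2}
    - {"translation": [0.5, -3, -6.5], "delta_rot": [0, 0, 0], "jaw": 4}
    - {"translation": [2, -8, -6.5], "delta_rot": [0, 0, 0], "jaw": 4}
    - {"translation": [3.5, -13, -6.5], "delta_rot": [0, 0, 0], "jaw": 4}
    - {"translation": [4.7, -17.5, -6.5], "delta_rot": [0, 0, 0], "jaw": 4}
    - {"translation": [5.8, -22, -6.5], "delta_rot": [0, 0, 0], "jaw": 4}
    - {"translation": [6.9, -26.5, -6.5], "delta_rot": [0, 0, 0], "jaw": 4}

```text
time: 11.05
tool_pos: [0.5742, -0.213, 0.0651]
tool_rot: [-0.0, -0.016, 1.0, 0.0]
contact_force: [1.0, -0.3, -0.3]
gripper_width: 0.468
grasp_force: 0.0
```

Request:
send_rows:
  steps:
    - {"translation": [0.6, -3, 0], "delta_rot": [0, 0, 0], "jaw": 4}
    - {"translation": [1.2, -6.2, 0], "delta_rot": [0, 0, 0], "jaw": 4}
    - {"translation": [1.2, -6.2, 0], "delta_rot": [0, 0, 0], "jaw": 4}
    - {"translation": [1.2, -6.2, 0], "delta_rot": [0, 0, 0], "jaw": 4}
    - {"translation": [1.2, -6.2, 0], "delta_rot": [0, 0, 0], "jaw": 4}
    - {"translation": [1.2, -6.2, 0], "delta_rot": [0, 0, 0], "jaw": 4}
    - {"translation": [1.2, -6.2, 0], "delta_rot": [0, 0, 0], "jaw": 4}
    - {"translation": [1.2, -6.2, 0], "delta_rot": [0, 0, 0], "jaw": 4}

```text
time: 11.85
tool_pos: [0.5653, -0.2732, 0.0655]
tool_rot: [-0.0, -0.016, 1.0, 0.0]
contact_force: [-0.8, 0.7, 0.4]
gripper_width: 0.471
grasp_force: 0.0
```

Run:
```python
from m import *
snap('5',('scene','side','wrist'));brass('5');brass('5',('wrist',),zr=(.014,.03));chute('5')
plan([((.5652,-.275,-.008),down())])
```

```text
scene5 px [381. 256.] n 11 rect 624.1 121.2 6 11 84.0 mean [622. 121.  53.] zmax 59.0
scene5 px [392. 260.] n 34 rect 650.9 128.3 24 16 70.2 mean [651. 129.  56.] zmax 60.0
scene5 px [369. 283.] n 60 rect 638.8 57.3 20 21 47.4 mean [640.  55.  25.] zmax 33.0
scene5 px [256. 364.] n 54 rect 568.1 -272.1 19 21 45.3 mean [ 569. -273.   18.] zmax 26.0
scene5 px [229. 383.] n 76 rect 551.8 -345.0 20 23 88.7 mean [ 553. -345.   18.] zmax 24.0
side5 px [396. 366.] n 76 rect 564.7 -276.7 21 20 72.3 mean [ 564. -279.   15.] zmax 21.0
side5 px [373. 384.] n 112 rect 511.2 -308.1 22 20 73.7 mean [ 511. -309.   15.] zmax 20.0
side5 px [400. 400.] n 118 rect 549.6 -348.7 22 21 66.5 mean [ 549. -350.   16.] zmax 20.0
wrist5 px [269. 172.] n 960 rect 510.9 -306.5 22 21 75.0 mean [ 511. -306.   19.] zmax 21.0
wrist5 px [201. 237.] n 838 rect 549.2 -348.0 21 22 44.0 mean [ 549. -347.   19.] zmax 21.0
wrist5 px [322. 266.] n 837 rect 565.4 -275.4 23 21 3.3 mean [ 564. -275.   19.] zmax 21.0
wall 984 ((639.4193115234375, -13.995378494262695), (41.69155502319336, 59.09253692626953), 2.0733487606048584)
at [ 0.5653 -0.2737  0.0656] yaw 91.81 F [ 1.1  0.3 -0.8] t 12.0 w 0.47 g 0.0
T [ 0.01 -0.13  7.36] rv [-0.  0.  0.]
```

Request:
send_rows:
  steps:
    - {"translation": [0, -0.1, 3], "delta_rot": [0, 0, 0], "jaw": 4}
    - {"translation": [0, -0.1, 5.5], "delta_rot": [0, 0, 0], "jaw": 4}
    - {"translation": [0, -0.1, 7.4], "delta_rot": [0, 0, 0], "jaw": 4}
    - {"translation": [0, -0.1, 7.4], "delta_rot": [0, 0, 0], "jaw": 4}
    - {"translation": [0, -0.1, 7.4], "delta_rot": [0, 0, 0], "jaw": 4}
    - {"translation": [0, -0.1, 7.4], "delta_rot": [0, 0, 0], "jaw": 1.5}
    - {"translation": [0, -0.1, 7.4], "delta_rot": [0, 0, 0], "jaw": 1.5}
    - {"translation": [0, -0.1, 7.4], "delta_rot": [0, 0, 0], "jaw": 1.5}

```text
time: 12.8
tool_pos: [0.5655, -0.2752, -0.0078]
tool_rot: [0.0, -0.016, 1.0, -0.0]
contact_force: [-0.8, 0.2, 1.5]
gripper_width: 0.233
grasp_force: 58.8
```

Request:
send_rows:
  steps:
    - {"translation": [0, 0, 0], "delta_rot": [0, 0, 0], "jaw": 1.5}
    - {"translation": [0, 0, -3], "delta_rot": [0, 0, 0], "jaw": 1.5}
    - {"translation": [0, 0, -6.8], "delta_rot": [0, 0, 0], "jaw": 1.5}
    - {"translation": [-1.4, 4.7, -6.8], "delta_rot": [0, 0, 0], "jaw": 1.5}
    - {"translation": [-2.8, 9.4, -6.8], "delta_rot": [0, 0, 0], "jaw": 1.5}
    - {"translation": [-4.2, 14.1, -6.8], "delta_rot": [0, 0, 0], "jaw": 1.5}
    - {"translation": [-5.6, 18.8, -6.8], "delta_rot": [0, 0, 0], "jaw": 1.5}
    - {"translation": [-7, 23.5, -6.8], "delta_rot": [0, 0, 0], "jaw": 1.5}

```text
time: 13.6
tool_pos: [0.6277, -0.036, 0.0593]
tool_rot: [-0.0, -0.015, 1.0, 0.0]
contact_force: [0.9, -0.2, -0.9]
gripper_width: 0.229
grasp_force: 58.8
```

Request:
send_rows:
  steps:
    - {"translation": [-1.1, 4.5, 0], "delta_rot": [0, 0, 0], "jaw": 1.5}
    - {"translation": [-1.1, 4.5, 0], "delta_rot": [0, 0, 0], "jaw": 1.5}
    - {"translation": [-1.1, 4.5, 0], "delta_rot": [0, 0, 0], "jaw": 1.5}
    - {"translation": [-1.1, 4.5, 2], "delta_rot": [0, 0, 0], "jaw": 1.5}
    - {"translation": [-1.1, 4.5, 4], "delta_rot": [0, 0, 0], "jaw": 1.5}
    - {"translation": [-1.1, 4.5, 5.5], "delta_rot": [0, 0, 0], "jaw": 1.5}
    - {"translation": [-1.1, 4.5, 5.9], "delta_rot": [0, 0, 0], "jaw": 1.5}
    - {"translation": [-1.1, 4.5, 5.9], "delta_rot": [0, 0, 0], "jaw": 1.5}

```text
time: 14.4
tool_pos: [0.6374, 0.0061, 0.0005]
tool_rot: [-0.0, -0.015, 1.0, -0.0]
contact_force: [-0.5, -0.1, -0.2]
gripper_width: 0.227
grasp_force: 59.1
```

Request:
send_rows:
  steps:
    - {"translation": [0, 0, 0], "delta_rot": [0, 0, 0], "jaw": 1.5}
    - {"translation": [0, 0, 0], "delta_rot": [0, 0, 0], "jaw": 3.2}
    - {"translation": [0, 0, 0], "delta_rot": [0, 0, 0], "jaw": 3.2}
    - {"translation": [0, 0.8, 0], "delta_rot": [0, 0, 0], "jaw": 3.2}
    - {"translation": [0, 1.6, 0], "delta_rot": [0, 0, 0], "jaw": 3.2}
    - {"translation": [0, 2.4, 0], "delta_rot": [0, 0, 0], "jaw": 3.2}
    - {"translation": [0, 3.2, 0], "delta_rot": [0, 0, 0], "jaw": 3.2}
    - {"translation": [0, 3.2, 0], "delta_rot": [0, 0, 0], "jaw": 3.2}

```text
time: 15.2
tool_pos: [0.6363, 0.0409, 0.0005]
tool_rot: [-0.0, -0.016, 1.0, 0.0]
contact_force: [-0.1, -0.5, 0.6]
gripper_width: 0.371
grasp_force: 0.0
```

Run:
```python
from m import *
snap('6',('scene','side'));brass('6')
plan([((.5,-.25,.06),down())])
```

```text
scene6 px [393. 260.] n 35 rect 651.2 132.1 9 25 5.2 mean [653. 130.  54.] zmax 60.0
scene6 px [377. 278.] n 13 rect 647.1 81.4 12 5 76.3 mean [647.  81.  22.] zmax 30.0
scene6 px [367. 289.] n 13 rect 647.5 39.9 5 14 13.9 mean [647.  39.  25.] zmax 31.0
scene6 px [230. 358.] n 72 rect 512.9 -302.7 20 25 28.3 mean [ 514. -304.   19.] zmax 27.0
scene6 px [229. 383.] n 77 rect 552.6 -345.1 20 21 1.7 mean [ 553. -345.   18.] zmax 24.0
side6 px [368. 221.] n 15 rect 617.0 126.9 6 20 5.5 mean [617. 127.  53.] zmax 56.0
side6 px [377. 242.] n 20 rect 627.2 77.3 35 5 72.2 mean [628.  80.  23.] zmax 42.0
side6 px [373. 384.] n 109 rect 511.3 -307.4 23 20 79.1 mean [ 511. -309.   15.] zmax 20.0
side6 px [400. 400.] n 119 rect 550.0 -348.9 22 22 88.9 mean [ 549. -350.   15.] zmax 20.0
at [6.363e-01 3.990e-02 4.000e-04] yaw 91.84 F [ 0.5 -0.2  1. ] t 15.3 w 0.374 g 0.0
T [ 14.55 -28.53  -5.96] rv [-0.    -0.     0.001]
```

Request:
send_rows:
  steps:
    - {"translation": [0, 0, -2.5], "delta_rot": [0, 0, 0], "jaw": 3.2}
    - {"translation": [0, 0, -6], "delta_rot": [0, 0, 0], "jaw": 3.2}
    - {"translation": [1.7, -4, -6.5], "delta_rot": [0, 0, 0], "jaw": 4}
    - {"translation": [3.5, -8.5, -6.5], "delta_rot": [0, 0, 0], "jaw": 4}
    - {"translation": [5.2, -13, -6.5], "delta_rot": [0, 0, 0], "jaw": 4}
    - {"translation": [7, -17.5, -6.5], "delta_rot": [0, 0, 0], "jaw": 4}
    - {"translation": [8.7, -22, -6.5], "delta_rot": [0, 0, 0], "jaw": 4}
    - {"translation": [10.5, -26.5, -6.5], "delta_rot": [0, 0, 0], "jaw": 4}

```text
time: 16.1
tool_pos: [0.5388, -0.2307, 0.0657]
tool_rot: [0.0, -0.015, 1.0, -0.0]
contact_force: [1.4, -0.3, -0.4]
gripper_width: 0.471
grasp_force: 0.0
```

Request:
send_rows:
  steps:
    - {"translation": [1.6, -4, 0], "delta_rot": [0, 0, 0], "jaw": 4}
    - {"translation": [3.1, -7.7, 0], "delta_rot": [0, 0, 0], "jaw": 4}
    - {"translation": [3.1, -7.7, 0], "delta_rot": [0, 0, 0], "jaw": 4}
    - {"translation": [3.1, -7.7, 0], "delta_rot": [0, 0, 0], "jaw": 4}
    - {"translation": [3.1, -7.7, 0], "delta_rot": [0, 0, 0], "jaw": 4}
    - {"translation": [3.1, -7.7, 0], "delta_rot": [0, 0, 0], "jaw": 4}
    - {"translation": [3.1, -7.7, 0], "delta_rot": [0, 0, 0], "jaw": 4}
    - {"translation": [3.1, -7.7, 0], "delta_rot": [0, 0, 0], "jaw": 4}

```text
time: 16.9
tool_pos: [0.5115, -0.3059, 0.0655]
tool_rot: [-0.0, -0.016, 1.0, 0.0]
contact_force: [0.0, 0.7, 0.4]
gripper_width: 0.466
grasp_force: 0.0
```

```bash
cat >> m.py <<'E'
def chute2(tag):
    for n in ['scene','side']:
        d=np.load(n+tag+'.npz');P,I=d['P'],d['I'];hsv=cv2.cvtColor(I,cv2.COLOR_BGR2HSV)
        m=((hsv[...,1]<70)|(cv2.inRange(hsv,(5,90,80),(32,255,255))>0))&(P[...,2]>.008)&(P[...,2]<.045)&(abs(P[...,0]-.616)<.12)&(abs(P[...,1]-.066)<.2)
        k,l,st,c=cv2.connectedComponentsWithStats(cv2.dilate(m.astype(np.uint8),np.ones((3,3))))
        i=1+np.argmax(st[1:,4]); q=P[(l==i)&m]
        print('chute',n,len(q),cv2.minAreaRect((q[:,:2]*1000).astype(np.float32)))
E
python3 - <<'E'
from m import *
snap('7',('scene','side','wrist'));brass('7');brass('7',('wrist',),zr=(.014,.03));chute2('7')
plan([((.511,-.3065,-.008),down())])
E
```

```text
scene7 px [382. 256.] n 12 rect 626.9 120.0 7 19 71.0 mean [626. 120.  57.] zmax 60.0
scene7 px [392. 260.] n 29 rect 651.8 131.2 9 25 1.6 mean [653. 129.  54.] zmax 60.0
scene7 px [375. 275.] n 57 rect 638.0 83.6 18 21 39.6 mean [639.  82.  26.] zmax 35.0
scene7 px [364. 288.] n 64 rect 638.1 39.4 19 24 47.5 mean [639.  38.  26.] zmax 35.0
scene7 px [230. 359.] n 53 rect 513.9 -303.5 19 21 54.8 mean [ 514. -304.   18.] zmax 27.0
scene7 px [229. 383.] n 55 rect 552.2 -345.3 21 20 8.5 mean [ 553. -346.   19.] zmax 25.0
side7 px [373. 385.] n 86 rect 510.6 -307.1 22 19 75.7 mean [ 510. -310.   15.] zmax 19.0
side7 px [400. 401.] n 94 rect 549.3 -348.9 22 20 56.5 mean [ 549. -351.   15.] zmax 20.0
wrist7 px [324. 265.] n 844 rect 510.8 -306.6 22 22 65.7 mean [ 510. -307.   19.] zmax 21.0
wrist7 px [250. 307.] n 72 rect 540.7 -353.2 2 11 26.6 mean [ 540. -352.   18.] zmax 21.0
chute scene 1233 ((638.6082763671875, 80.22674560546875), (41.34759521484375, 241.1060791015625), 2.2489967346191406)
chute side 322 ((721.9708251953125, -91.50897979736328), (83.66812896728516, 28.030221939086914), 89.98307800292969)
at [ 0.5113 -0.3064  0.0655] yaw 91.82 F [-1.1 -0.1  0. ] t 17.05 w 0.468 g 0.0
T [ 0.03 -0.01  7.35] rv [-0.  0.  0.]
```

Request:
send_rows:
  steps:
    - {"translation": [0, 0, 3], "delta_rot": [0, 0, 0], "jaw": 4}
    - {"translation": [0, 0, 5.5], "delta_rot": [0, 0, 0], "jaw": 4}
    - {"translation": [0, 0, 7.4], "delta_rot": [0, 0, 0], "jaw": 4}
    - {"translation": [0, 0, 7.4], "delta_rot": [0, 0, 0], "jaw": 4}
    - {"translation": [0, 0, 7.4], "delta_rot": [0, 0, 0], "jaw": 4}
    - {"translation": [0, 0, 7.4], "delta_rot": [0, 0, 0], "jaw": 1.5}
    - {"translation": [0, 0, 7.4], "delta_rot": [0, 0, 0], "jaw": 1.5}
    - {"translation": [0, 0, 7.4], "delta_rot": [0, 0, 0], "jaw": 1.5}

```text
time: 17.85
tool_pos: [0.5115, -0.307, -0.0077]
tool_rot: [0.0, -0.016, 1.0, -0.0]
contact_force: [1.3, -0.0, 2.2]
gripper_width: 0.225
grasp_force: 58.8
```

Request:
send_rows:
  steps:
    - {"translation": [0, 0, 0], "delta_rot": [0, 0, 0], "jaw": 1.5}
    - {"translation": [0, 0, -3], "delta_rot": [0, 0, 0], "jaw": 1.5}
    - {"translation": [0, 0, -6.8], "delta_rot": [0, 0, 0], "jaw": 1.5}
    - {"translation": [-2, 4.4, -6.8], "delta_rot": [0, 0, 0], "jaw": 1.5}
    - {"translation": [-4, 8.8, -6.8], "delta_rot": [0, 0, 0], "jaw": 1.5}
    - {"translation": [-6, 13.2, -6.8], "delta_rot": [0, 0, 0], "jaw": 1.5}
    - {"translation": [-8, 17.6, -6.8], "delta_rot": [0, 0, 0], "jaw": 1.5}
    - {"translation": [-10, 22, -6.8], "delta_rot": [0, 0, 0], "jaw": 1.5}

```text
time: 18.65
tool_pos: [0.6044, -0.0818, 0.0593]
tool_rot: [-0.0, -0.015, 1.0, -0.0]
contact_force: [-0.2, 0.2, -0.6]
gripper_width: 0.229
grasp_force: 58.8
```

Request:
send_rows:
  steps:
    - {"translation": [-2, 4.4, 0], "delta_rot": [0, 0, 0], "jaw": 1.5}
    - {"translation": [-3.7, 8, 0], "delta_rot": [0, 0, 0], "jaw": 1.5}
    - {"translation": [-3.7, 8, 0], "delta_rot": [0, 0, 0], "jaw": 1.5}
    - {"translation": [-3.7, 8, 0], "delta_rot": [0, 0, 0], "jaw": 1.5}
    - {"translation": [-3.7, 8, 0], "delta_rot": [0, 0, 0], "jaw": 1.5}
    - {"translation": [-3.7, 8, 0], "delta_rot": [0, 0, 0], "jaw": 1.5}
    - {"translation": [-3.7, 8, 0], "delta_rot": [0, 0, 0], "jaw": 1.5}
    - {"translation": [-3.7, 8, 0], "delta_rot": [0, 0, 0], "jaw": 1.5}

```text
time: 19.45
tool_pos: [0.6385, -0.0035, 0.0595]
tool_rot: [-0.0, -0.015, 1.0, -0.0]
contact_force: [-0.7, 0.1, -0.1]
gripper_width: 0.227
grasp_force: 58.9
```

Run:
```python
from m import *
snap('8',('scene','side','wrist'));brass('8',('wrist','scene'),zr=(.014,.04));chute('8');chute2('8')
plan([])
```

```text
wrist8 px [547. 246.] n 129 rect 613.9 125.7 2 24 7.1 mean [614. 124.  37.] zmax 40.0
wrist8 px [395. 270.] n 1058 rect 636.0 36.5 22 21 29.6 mean [634.  36.  26.] zmax 29.0
wrist8 px [470. 271.] n 980 rect 637.0 83.8 26 22 66.9 mean [634.  80.  26.] zmax 29.0
wrist8 px [530. 304.] n 97 rect 651.0 122.4 2 14 6.4 mean [651. 121.  36.] zmax 40.0
scene8 px [376. 275.] n 51 rect 639.8 85.3 18 22 12.1 mean [640.  82.  26.] zmax 34.0
scene8 px [366. 288.] n 39 rect 642.1 40.4 14 21 21.6 mean [643.  38.  26.] zmax 34.0
scene8 px [229. 382.] n 69 rect 552.8 -345.2 20 21 85.2 mean [ 553. -345.   19.] zmax 27.0
wall 4171 ((635.2257080078125, 78.41130065917969), (40.67671585083008, 239.8396759033203), 2.2936887741088867)
wall 128 ((636.1732177734375, 36.786293029785156), (8.957191467285156, 9.67391300201416), 15.43570613861084)
wall 132 ((635.9512939453125, 82.44086456298828), (9.761038780212402, 9.479178428649902), 49.29451370239258)
wall 1853 ((654.0186767578125, 78.86643981933594), (4.6706647872924805, 116.5864028930664), 2.306196451187134)
chute scene 979 ((638.715576171875, 80.60165405273438), (40.61860275268555, 241.54234313964844), 2.148326873779297)
chute side 862 ((635.326904296875, 77.32991790771484), (41.452396392822266, 243.8961944580078), 2.3704593181610107)
at [ 0.6387 -0.0029  0.0596] yaw 91.76 F [ 0.1 -0.   0.4] t 19.6 w 0.223 g 58.9
```

View pics/wrist8.png

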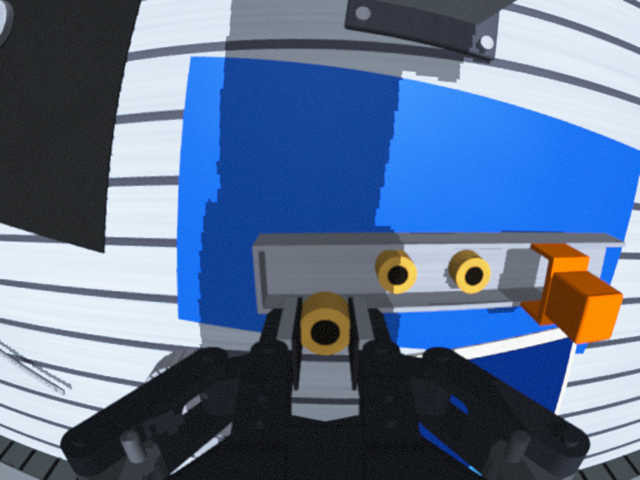

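Two bushings are in the channel at (396,272) and (470,271). The third is held over the free end at (324,325).

Request:
send_rows:
  steps:
    - {"translation": [0, 0, 2], "delta_rot": [0, 0, 0], "jaw": 1.5}
    - {"translation": [0, 0, 4], "delta_rot": [0, 0, 0], "jaw": 1.5}
    - {"translation": [0, 0, 5.5], "delta_rot": [0, 0, 0], "jaw": 1.5}
    - {"translation": [0, 0, 5.9], "delta_rot": [0, 0, 0], "jaw": 1.5}
    - {"translation": [0, 0, 5.9], "delta_rot": [0, 0, 0], "jaw": 1.5}
    - {"translation": [0, 0, 5.9], "delta_rot": [0, 0, 0], "jaw": 3}
    - {"translation": [0, 0, 5.9], "delta_rot": [0, 0, 0], "jaw": 3}
    - {"translation": [0, 0, 5.9], "delta_rot": [0, 0, 0], "jaw": 3}

```text
time: 20.4
tool_pos: [0.6388, -0.0026, 0.0006]
tool_rot: [0.0, -0.016, 1.0, -0.0]
contact_force: [-1.2, 0.8, 0.6]
gripper_width: 0.344
grasp_force: 0.0
```

Request:
send_rows:
  steps:
    - {"translation": [0, 0.6, 0], "delta_rot": [0, 0, 0], "jaw": 3}
    - {"translation": [0, 1.2, 0], "delta_rot": [0, 0, 0], "jaw": 3}
    - {"translation": [0, 1.8, 0], "delta_rot": [0, 0, 0], "jaw": 3}
    - {"translation": [0, 2.4, 0], "delta_rot": [0, 0, 0], "jaw": 3}
    - {"translation": [0, 3, 0], "delta_rot": [0, 0, 0], "jaw": 3}
    - {"translation": [0, 3.6, 0], "delta_rot": [0, 0, 0], "jaw": 3}
    - {"translation": [0, 4.2, 0], "delta_rot": [0, 0, 0], "jaw": 3}
    - {"translation": [0, 4.2, 0], "delta_rot": [0, 0, 0], "jaw": 3}

```text
time: 21.2
tool_pos: [0.6372, 0.0404, 0.0004]
tool_rot: [-0.0, -0.016, 1.0, 0.0]
contact_force: [-0.8, -0.3, -0.0]
gripper_width: 0.353
grasp_force: 0.0
```

Request:
send_rows:
  steps:
    - {"translation": [0, 0, 0], "delta_rot": [0, 0, 0], "jaw": 3}
    - {"translation": [0, 0, -3], "delta_rot": [0, 0, 0], "jaw": 3}
    - {"translation": [0, 0, -6.4], "delta_rot": [0, 0, 0], "jaw": 3}
    - {"translation": [1.2, -4.7, -6.4], "delta_rot": [0, 0, 0], "jaw": 4}
    - {"translation": [2.4, -9.4, -6.4], "delta_rot": [0, 0, 0], "jaw": 4}
    - {"translation": [3.6, -14.1, -6.4], "delta_rot": [0, 0, 0], "jaw": 4}
    - {"translation": [4.8, -18.8, -6.4], "delta_rot": [0, 0, 0], "jaw": 4}
    - {"translation": [6, -23.5, -6.4], "delta_rot": [0, 0, 0], "jaw": 4}

```text
time: 22.0
tool_pos: [0.584, -0.1993, 0.0647]
tool_rot: [0.0, -0.016, 1.0, -0.0]
contact_force: [0.6, 0.4, 0.8]
gripper_width: 0.471
grasp_force: 0.0
```

Run:
```python
from m import *
snap('9',('scene','side','wrist'));brass('9',zr=(.01,.04));chute2('9');brass('9',('wrist',),zr=(.014,.03))
plan([((.5495,-.348,.06),down()),((.5495,-.348,-.008),down())])
```

```text
scene9 px [378. 272.] n 127 rect 638.6 94.2 46 21 87.9 mean [639.  92.  26.] zmax 36.0
scene9 px [365. 288.] n 58 rect 639.2 38.2 18 20 56.4 mean [640.  37.  26.] zmax 34.0
scene9 px [229. 382.] n 71 rect 552.2 -345.0 21 20 14.6 mean [ 553. -345.   19.] zmax 26.0
side9 px [378. 239.] n 102 rect 635.1 91.8 49 21 80.2 mean [634.  87.  22.] zmax 27.0
side9 px [400. 400.] n 108 rect 550.3 -348.6 22 20 72.4 mean [ 550. -350.   16.] zmax 20.0
chute scene 1235 ((637.98193359375, 80.92801666259766), (41.80447769165039, 241.23001098632812), 2.328779458999634)
chute side 362 ((633.5911254882812, 100.20958709716797), (39.351646423339844, 178.33132934570312), 2.185321569442749)
wrist9 px [100. 208.] n 675 rect 549.4 -347.8 22 23 16.8 mean [ 549. -346.   19.] zmax 21.0
wrist9 px [620. 334.] n 364 rect 642.5 44.1 43 21 57.0 mean [636.  34.  26.] zmax 29.0
at [ 0.5841 -0.2003  0.0647] yaw 91.49 F [-0.5  0.6  0.4] t 22.15 w 0.468 g 0.0
T [  3.84 -14.68   0.47] rv [-0.     0.    -0.005]
T [0.  0.  6.8] rv [0. 0. 0.]
```

Request:
send_rows:
  steps:
    - {"translation": [1.2, -4.5, 0.2], "delta_rot": [0, 0, 0], "jaw": 4}
    - {"translation": [2.4, -9, 0.5], "delta_rot": [0, 0, 0], "jaw": 4}
    - {"translation": [3.8, -14.7, 0.5], "delta_rot": [0, 0, 0], "jaw": 4}
    - {"translation": [3.8, -14.7, 0.5], "delta_rot": [0, 0, 0], "jaw": 4}
    - {"translation": [3.8, -14.7, 2.5], "delta_rot": [0, 0, 0], "jaw": 4}
    - {"translation": [3.8, -14.7, 5], "delta_rot": [0, 0, 0], "jaw": 4}
    - {"translation": [3.8, -14.7, 7.3], "delta_rot": [0, 0, 0], "jaw": 4}
    - {"translation": [3.8, -14.7, 7.3], "delta_rot": [0, 0, 0], "jaw": 4}

```text
time: 22.95
tool_pos: [0.552, -0.3438, -0.0097]
tool_rot: [-0.0, -0.016, 1.0, 0.001]
contact_force: [-0.1, 0.3, 1.0]
gripper_width: 0.469
grasp_force: 0.0
```

Request:
send_rows:
  steps:
    - {"translation": [0, 0, 0], "delta_rot": [0, 0, 0], "jaw": 1.5}
    - {"translation": [0, 0, 0], "delta_rot": [0, 0, 0], "jaw": 1.5}
    - {"translation": [0, 0, 0], "delta_rot": [0, 0, 0], "jaw": 1.5}
    - {"translation": [0, 0, 0], "delta_rot": [0, 0, 0], "jaw": 1.5}
    - {"translation": [0, 0, -3], "delta_rot": [0, 0, 0], "jaw": 1.5}
    - {"translation": [0, 0, -6.8], "delta_rot": [0, 0, 0], "jaw": 1.5}
    - {"translation": [-1.3, 4.6, -6.8], "delta_rot": [0, 0, 0], "jaw": 1.5}
    - {"translation": [-2.6, 9.2, -6.8], "delta_rot": [0, 0, 0], "jaw": 1.5}

```text
time: 23.75
tool_pos: [0.5758, -0.2535, 0.0621]
tool_rot: [0.002, -0.014, 1.0, -0.001]
contact_force: [0.2, 0.6, -0.6]
gripper_width: 0.223
grasp_force: 58.8
```

Request:
send_rows:
  steps:
    - {"translation": [-1.4, 4.7, 0], "delta_rot": [0, 0, 0], "jaw": 1.5}
    - {"translation": [-2.8, 9.4, 0], "delta_rot": [0, 0, 0], "jaw": 1.5}
    - {"translation": [-4.2, 14.1, 0], "delta_rot": [0, 0, 0], "jaw": 1.5}
    - {"translation": [-5.6, 18.8, 0], "delta_rot": [0, 0, 0], "jaw": 1.5}
    - {"translation": [-7, 23, 0], "delta_rot": [0, 0, 0], "jaw": 1.5}
    - {"translation": [-7.4, 24.7, 0], "delta_rot": [0, 0, 0], "jaw": 1.5}
    - {"translation": [-7.4, 24.7, 0], "delta_rot": [0, 0, 0], "jaw": 1.5}
    - {"translation": [-7.4, 24.7, 0], "delta_rot": [0, 0, 0], "jaw": 1.5}

```text
time: 24.55
tool_pos: [0.6404, -0.0041, 0.0593]
tool_rot: [-0.0, -0.016, 1.0, -0.0]
contact_force: [0.2, -0.7, -0.6]
gripper_width: 0.23
grasp_force: 58.8
```

Run:
```python
from m import *
snap('10',('wrist',));brass('10',('wrist',),zr=(.014,.04));chute('10')
plan([((.6386,-.0055,.001),down())])
```

```text
wrist10 px [549. 243.] n 119 rect 613.7 125.7 2 24 7.5 mean [614. 124.  37.] zmax 40.0
wrist10 px [398. 269.] n 1064 rect 639.4 35.9 22 27 76.5 mean [635.  36.  26.] zmax 30.0
wrist10 px [485. 267.] n 1874 rect 637.6 92.3 29 46 1.0 mean [633.  89.  26.] zmax 30.0
wrist10 px [533. 302.] n 101 rect 650.8 122.8 2 14 7.5 mean [651. 121.  36.] zmax 40.0
wall 4097 ((632.5640869140625, 78.46534729003906), (40.46516799926758, 241.36373901367188), 3.6602697372436523)
wall 127 ((634.9194946289062, 80.35748291015625), (9.324054718017578, 9.11026668548584), 56.666404724121094)
wall 151 ((637.0477294921875, 36.47165298461914), (9.72216796875, 9.402196884155273), 59.5584716796875)
wall 120 ((636.0887451171875, 102.42568969726562), (9.077400207519531, 9.519299507141113), 29.261199951171875)
wall 1924 ((653.9999389648438, 78.6993637084961), (4.610252380371094, 119.30342102050781), 2.24817156791687)
at [ 0.6403 -0.0048  0.0593] yaw 91.73 F [ 0.1 -0.9 -0.7] t 24.6 w 0.23 g 58.8
T [ 0.17 -0.06  5.83] rv [-0.001 -0.001 -0.001]
```

Request:
send_rows:
  steps:
    - {"translation": [0.15, 0, 2], "delta_rot": [0, 0, 0], "jaw": 1.5}
    - {"translation": [0.15, 0, 4], "delta_rot": [0, 0, 0], "jaw": 1.5}
    - {"translation": [0.15, 0, 5.5], "delta_rot": [0, 0, 0], "jaw": 1.5}
    - {"translation": [0.15, 0, 5.8], "delta_rot": [0, 0, 0], "jaw": 1.5}
    - {"translation": [0.15, 0, 5.8], "delta_rot": [0, 0, 0], "jaw": 1.5}
    - {"translation": [0.15, 0, 5.8], "delta_rot": [0, 0, 0], "jaw": 3}
    - {"translation": [0.15, 0, 5.8], "delta_rot": [0, 0, 0], "jaw": 3}
    - {"translation": [0.15, 0, 5.8], "delta_rot": [0, 0, 0], "jaw": 3}

```text
time: 25.4
tool_pos: [0.6398, -0.0036, 0.0024]
tool_rot: [0.001, -0.016, 1.0, -0.0]
contact_force: [-0.4, 0.7, 0.1]
gripper_width: 0.354
grasp_force: 0.0
```

Request:
send_rows:
  steps:
    - {"translation": [0, 0, 0], "delta_rot": [0, 0, 0], "jaw": 3}
    - {"translation": [0, 0, -3], "delta_rot": [0, 0, 0], "jaw": 3}
    - {"translation": [0, 0, -7], "delta_rot": [0, 0, 0], "jaw": 3}
    - {"translation": [0, 0, -12], "delta_rot": [0, 0, 0], "jaw": 5}
    - {"translation": [0.1, 4, -12], "delta_rot": [0, 0, 0], "jaw": 5}
    - {"translation": [0.1, 6, -12], "delta_rot": [0, 0, 0], "jaw": 5}
    - {"translation": [0.1, 8, -12], "delta_rot": [0, 0, 0], "jaw": 5}
    - {"translation": [0.1, 8, -12], "delta_rot": [0, 0, 0], "jaw": 5}

```text
time: 26.2
tool_pos: [0.6355, 0.0786, 0.1218]
tool_rot: [0.0, -0.017, 1.0, 0.0]
contact_force: [0.6, -0.5, 0.5]
gripper_width: 0.589
grasp_force: 0.0
```

Run:
```python
from m import *
snap('11',('scene','side','wrist'));brass('11',('scene','wrist'),zr=(.01,.04));chute('11');chute2('11')
blobs('wrist11',(5,120,80),(18,255,255),(.085,.1),(.5,.8,0,.3))
g=np.array([.6332,.1285]);D=down(np.deg2rad(92.3))
plan([((*g,.12),D),((*g,.037),D)])
```

```text
scene11 px [378. 272.] n 114 rect 637.9 94.0 45 21 87.4 mean [639.  93.  25.] zmax 35.0
scene11 px [365. 289.] n 48 rect 639.8 38.4 19 20 54.8 mean [641.  36.  25.] zmax 32.0
scene11 px [354. 300.] n 52 rect 640.0 -3.0 21 20 28.4 mean [641.  -5.  26.] zmax 33.0
wrist11 px [401. 219.] n 49 rect 613.7 126.7 1 23 3.1 mean [614. 127.  37.] zmax 40.0
wrist11 px [346. 241.] n 1300 rect 637.5 92.0 45 27 86.6 mean [634.  91.  26.] zmax 30.0
wrist11 px [215. 239.] n 554 rect 639.3 -5.4 22 28 65.5 mean [635.  -3.  26.] zmax 29.0
wrist11 px [270. 241.] n 612 rect 638.6 36.9 21 25 89.3 mean [635.  37.  26.] zmax 30.0
wrist11 px [383. 270.] n 9 rect 651.4 117.6 1 2 4.2 mean [651. 118.  36.] zmax 38.0
wall 4212 ((635.4083251953125, 78.19880676269531), (41.082191467285156, 240.2058563232422), 2.224423408508301)
wall 59 ((637.3095092773438, -4.678253173828125), (9.28338623046875, 9.060304641723633), 69.66053009033203)
wall 64 ((636.8799438476562, 37.198280334472656), (8.335667610168457, 8.64095687866211), 18.04954719543457)
wall 65 ((635.1556396484375, 79.90692138671875), (8.168364524841309, 8.949840545654297), 59.27082443237305)
wall 107 ((636.0982055664062, 102.00581359863281), (8.972415924072266, 8.904234886169434), 17.173925399780273)
wall 324 ((649.5743408203125, 180.40695190429688), (3.6149823665618896, 36.384674072265625), 1.6506896018981934)
chute scene 1181 ((638.5003051757812, 80.99171447753906), (41.74740219116211, 241.3492431640625), 2.4660301208496094)
chute side 915 ((634.9586791992188, 75.62655639648438), (40.33412551879883, 241.04566955566406), 2.3831710815429688)
wrist11 px [417. 273.] n 2010 rect 633.0 127.9 26 26 1.9 mean [632. 127.  91.] zmax 93.0
at [0.6357 0.0759 0.1214] yaw 91.79 F [ 0.7 -0.  -0.1] t 26.35 w 0.587 g 0.0
T [0.09 5.26 0.14] rv [-0.    -0.    -0.009]
T [0.  0.  8.3] rv [0. 0. 0.]
```

View pics/wrist11.png

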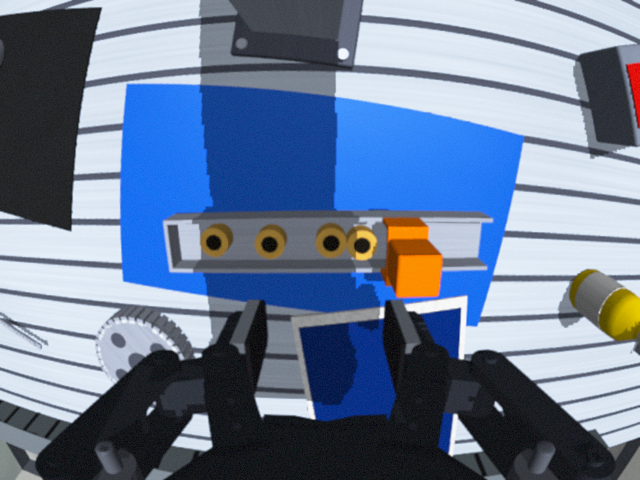

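All four bushings lie in the channel at (215,241), (270,241), (330,242) and (361,242), and the grip block is at (413,268). Next I'll grasp the grip block and lift.

Request:
send_rows:
  steps:
    - {"translation": [0.1, 3, 0], "delta_rot": [0, 0, -0.008], "jaw": 5}
    - {"translation": [0.1, 5.2, 0], "delta_rot": [0, 0, -0.008], "jaw": 5}
    - {"translation": [0.1, 5.2, 0], "delta_rot": [0, 0, -0.008], "jaw": 5}
    - {"translation": [0.1, 5.2, 0], "delta_rot": [0, 0, -0.008], "jaw": 5}
    - {"translation": [0.1, 5.2, 2.5], "delta_rot": [0, 0, -0.008], "jaw": 5}
    - {"translation": [0.1, 5.2, 5], "delta_rot": [0, 0, -0.008], "jaw": 5}
    - {"translation": [0.1, 5.2, 7.5], "delta_rot": [0, 0, -0.008], "jaw": 5}
    - {"translation": [0.1, 5.2, 8.4], "delta_rot": [0, 0, -0.008], "jaw": 5}

```text
time: 27.15
tool_pos: [0.6311, 0.1266, 0.0342]
tool_rot: [-0.003, -0.019, 1.0, -0.0]
contact_force: [-1.3, -0.5, 1.2]
gripper_width: 0.584
grasp_force: 0.0
```

Request:
send_rows:
  steps:
    - {"translation": [0, 0, 0], "delta_rot": [0, 0, 0], "jaw": 5}
    - {"translation": [0, 0, 0], "delta_rot": [0, 0, 0], "jaw": 3.5}
    - {"translation": [0, 0, 0], "delta_rot": [0, 0, 0], "jaw": 1.5}
    - {"translation": [0, 0, 0], "delta_rot": [0, 0, 0], "jaw": 1.5}
    - {"translation": [0, 0, 0], "delta_rot": [0, 0, 0], "jaw": 1.5}
    - {"translation": [0, 0, 0], "delta_rot": [0, 0, 0], "jaw": 1.5}
    - {"translation": [0, 0, 0], "delta_rot": [0, 0, 0], "jaw": 1.5}
    - {"translation": [0, 0, 0], "delta_rot": [0, 0, 0], "jaw": 1.5}

```text
time: 27.95
tool_pos: [0.6347, 0.1284, 0.0396]
tool_rot: [0.002, -0.02, 1.0, -0.0]
contact_force: [1.0, -1.4, 5.5]
gripper_width: 0.299
grasp_force: 60.2
```

Run:
```python
from m import *
snap('12',('wrist',));plan([])
```

```text
at [0.6347 0.1283 0.0396] yaw 92.25 F [ 1.  -1.2  6. ] t 28.0 w 0.301 g 60.2
```

Request:
send_rows:
  steps:
    - {"translation": [0, 0, -0.5], "delta_rot": [0, 0, 0], "jaw": 1.5}
    - {"translation": [0, 0, -1.5], "delta_rot": [0, 0, 0], "jaw": 1.5}
    - {"translation": [0, 0, -3.5], "delta_rot": [0, 0, 0], "jaw": 1.5}
    - {"translation": [0, 0, -6], "delta_rot": [0, 0, 0], "jaw": 1.5}
    - {"translation": [0, 0, -8.5], "delta_rot": [0, 0, 0], "jaw": 1.5}
    - {"translation": [0, 0, -11], "delta_rot": [0, 0, 0], "jaw": 1.5}
    - {"translation": [0, 0, -13], "delta_rot": [0, 0, 0], "jaw": 1.5}
    - {"translation": [0, 0, -14], "delta_rot": [0, 0, 0], "jaw": 1.5}

```text
time: 28.8
tool_pos: [0.6336, 0.1285, 0.1797]
tool_rot: [0.001, -0.02, 1.0, 0.0]
contact_force: [0.5, -0.9, -3.5]
gripper_width: 0.295
grasp_force: 59.3
```

Request:
send_rows:
  steps:
    - {"translation": [0, 0, 0], "delta_rot": [0, 0, 0], "jaw": 1.5}
    - {"translation": [0, 0, 0], "delta_rot": [0, 0, 0], "jaw": 1.5}
    - {"translation": [0, 0, 0], "delta_rot": [0, 0, 0], "jaw": 1.5}
    - {"translation": [0, 0, 0], "delta_rot": [0, 0, 0], "jaw": 1.5}
    - {"translation": [0, 0, 0], "delta_rot": [0, 0, 0], "jaw": 1.5}
    - {"translation": [0, 0, 0], "delta_rot": [0, 0, 0], "jaw": 1.5}
    - {"translation": [0, 0, 0], "delta_rot": [0, 0, 0], "jaw": 1.5}
    - {"translation": [0, 0, 0], "delta_rot": [0, 0, 0], "jaw": 1.5}

```text
time: 29.6
tool_pos: [0.6331, 0.1283, 0.1775]
tool_rot: [-0.0, -0.02, 1.0, 0.0]
contact_force: [-0.2, 0.1, -3.9]
gripper_width: 0.298
grasp_force: 59.3
```

```bash
cat >> m.py <<'E'
def lifted(tag):
    """chute floor / walls as seen by wrist: fit in tool frame"""
    s=state();p=np.array(s['tool_pos']);r=rot(s['tool_rot'])
    d=np.load('wrist'+tag+'.npz');P,I=d['P'],d['I'];L=r.inv().apply((P-p).reshape(-1,3)).reshape(P.shape)*1000
    hsv=cv2.cvtColor(I,cv2.COLOR_BGR2HSV)
    m=(hsv[...,1]<90)&(abs(L[...,0])<24)&(L[...,1]>-180)&(L[...,1]<75)&(L[...,2]>0)&(L[...,2]<60)
    q=L[m];print(len(q),'y',q[:,1].min(),q[:,1].max())
    for y in range(-170,75,20):
        a=q[(abs(q[:,1]-y)<10)]
        if len(a)>20: print(y,np.percentile(a[:,2],[5,50,95]).round(1),a[:,0].min().round(),a[:,0].max().round(),len(a))
E
python3 - <<'E'
from m import *
snap('13',('scene','side','wrist'));plan([]);lifted('13')
d=np.load('wrist13.npz');blobs('wrist13',(105,150,60),(125,255,255),(.105,.135),(.35,.57,-.1,.2),50)
for n in ['scene','side']:blobs(n+'13',(105,150,60),(125,255,255),(.105,.135),(.35,.57,-.1,.2),50)
E
```

```text
at [0.6331 0.1283 0.1776] yaw 92.24 F [-0.2  0.5 -3.5] t 29.75 w 0.297 g 59.3
22380 y -170.99904724234318 70.20303848078277
-170 [ 8.  17.9 28.9] -19.0 22.0 1780
-150 [ 7.8 18.7 29.1] -20.0 22.0 1183
-130 [ 7.9 19.3 29.1] -20.0 22.0 1587
-110 [ 7.9 21.5 29.1] -20.0 22.0 1764
-90 [ 7.8 15.9 28.9] -20.0 22.0 1766
-70 [ 8.  26.8 29.1] -19.0 22.0 2678
-50 [ 7.7 14.4 28.6] -19.0 22.0 1761
-30 [ 7.7 16.1 29. ] -19.0 22.0 1275
-10 [ 7.8 18.2 29.9] 6.0 22.0 698
10 [ 7.9 20.5 29.1] -10.0 22.0 840
30 [ 8.1 27.7 29.1] -19.0 22.0 2538
50 [ 7.9 27.2 29. ] -19.0 22.0 3075
70 [ 8.  27.4 29.2] -19.0 21.0 1435
wrist13 px [206.  14.] n 948 rect 480.7 50.7 64 14 83.6 mean [484.  52. 122.] zmax 124.0
scene13 px [313. 224.] n 150 rect 459.0 54.0 62 63 83.1 mean [462.  52. 118.] zmax 127.0
side13 px [310. 222.] n 100 rect 457.3 79.5 56 16 5.7 mean [459.  80. 113.] zmax 121.0
side13 px [311. 237.] n 122 rect 452.5 21.9 8 59 81.7 mean [452.  22. 114.] zmax 122.0
```

View pics/wrist13.png

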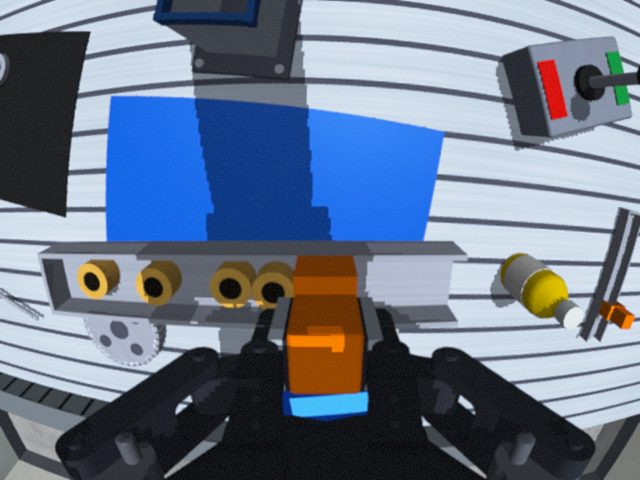

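The chute hangs level in the grip with all four bushings at (98,279), (156,285), (232,286) and (272,288). The hopper rim is at top left.

Request:
send_rows:
  steps:
    - {"translation": [0.3, -0.2, 0], "delta_rot": [0, 0, 0.005], "jaw": 1.5}
    - {"translation": [1, -0.7, 0], "delta_rot": [0, 0, 0.02], "jaw": 1.5}
    - {"translation": [2, -1.5, 0], "delta_rot": [0, 0, 0.035], "jaw": 1.5}
    - {"translation": [3.4, -2.7, 0], "delta_rot": [0, 0, 0.05], "jaw": 1.5}
    - {"translation": [4.8, -3.9, 0], "delta_rot": [0, 0, 0.065], "jaw": 1.5}
    - {"translation": [6.2, -5.1, 0], "delta_rot": [0, 0, 0.08], "jaw": 1.5}
    - {"translation": [7.6, -6.3, 0], "delta_rot": [0, 0, 0.095], "jaw": 1.5}
    - {"translation": [9, -7.5, 0], "delta_rot": [0, 0, 0.11], "jaw": 1.5}

```text
time: 30.55
tool_pos: [0.5447, 0.0488, 0.1775]
tool_rot: [-0.0, 0.036, 0.999, -0.0]
contact_force: [-0.0, -0.1, -4.1]
gripper_width: 0.294
grasp_force: 59.3
```

```bash
cat >> m.py <<'E'
def liptarget(back=.015,z=.150,H=(.457,.053),a=84.5,th=0.):
    D=down(np.deg2rad(a))*R.from_rotvec([th,0,0]);d=np.array([np.cos(np.deg2rad(a)),np.sin(np.deg2rad(a)),0])
    lip=np.array([*H,z])-back*d
    return lip-D.apply([0.0,.070,.029]),D
E
python3 - <<'E'
from m import *
plan([liptarget()])
E
```

```text
at [0.5447 0.0488 0.1775] yaw 85.85 F [-0.  -0.1 -4.1] t 30.55 w 0.294 g 59.3
T [ 8.98 -8.72 -0.15] rv [-0.    -0.     0.024]
```

Request:
send_rows:
  steps:
    - {"translation": [1.3, -1.3, -0.1], "delta_rot": [0, 0, 0.005], "jaw": 1.5}
    - {"translation": [2.7, -2.7, -0.1], "delta_rot": [0, 0, 0.01], "jaw": 1.5}
    - {"translation": [4.1, -4, -0.1], "delta_rot": [0, 0, 0.015], "jaw": 1.5}
    - {"translation": [5.5, -5.3, -0.1], "delta_rot": [0, 0, 0.02], "jaw": 1.5}
    - {"translation": [6.7, -6.5, -0.1], "delta_rot": [0, 0, 0.024], "jaw": 1.5}
    - {"translation": [7.8, -7.6, -0.1], "delta_rot": [0, 0, 0.024], "jaw": 1.5}
    - {"translation": [8.6, -8.4, -0.1], "delta_rot": [0, 0, 0.024], "jaw": 1.5}
    - {"translation": [9, -8.8, -0.1], "delta_rot": [0, 0, 0.024], "jaw": 1.5}

```text
time: 31.35
tool_pos: [0.4491, -0.0322, 0.1785]
tool_rot: [0.0, 0.048, 0.999, -0.0]
contact_force: [0.6, -0.0, -3.6]
gripper_width: 0.297
grasp_force: 59.3
```

Request:
send_rows:
  steps:
    - {"translation": [0, 0, 0], "delta_rot": [0, 0, 0], "jaw": 1.5}
    - {"translation": [0, 0, 0], "delta_rot": [0, 0, 0], "jaw": 1.5}
    - {"translation": [0, 0, 0], "delta_rot": [0, 0, 0], "jaw": 1.5}
    - {"translation": [0, 0, 0], "delta_rot": [0, 0, 0], "jaw": 1.5}
    - {"translation": [0, 0, 0], "delta_rot": [0, 0, 0], "jaw": 1.5}
    - {"translation": [0, 0, 0], "delta_rot": [0, 0, 0], "jaw": 1.5}
    - {"translation": [0, 0, 0], "delta_rot": [0, 0, 0], "jaw": 1.5}
    - {"translation": [0, 0, 0], "delta_rot": [0, 0, 0], "jaw": 1.5}

```text
time: 32.15
tool_pos: [0.4501, -0.0315, 0.1785]
tool_rot: [-0.0, 0.047, 0.999, 0.0]
contact_force: [-0.2, -0.1, -3.4]
gripper_width: 0.3
grasp_force: 59.3
```

Run:
```python
from m import *
snap('14',('scene','side','wrist'))
s=state();p=np.array(s['tool_pos']);r=rot(s['tool_rot'])
print('lip now',(p+r.apply([0,.07,.029])).round(4))
d=np.load('wrist14.npz');P,I=d['P'],d['I'];hsv=cv2.cvtColor(I,cv2.COLOR_BGR2HSV)
m=(cv2.inRange(hsv,(100,120,30),(125,255,255))>0)&(P[...,2]>.112)&(P[...,2]<.13)&(np.hypot(P[...,0]-.457,P[...,1]-.053)<.06)
q=P[m];print('rim',len(q),cv2.minAreaRect((q[:,:2]*1000).astype(np.float32)),q.min(0),q.max(0))
brass('14',('wrist',),(.3,.6,-.3,.2),(.12,.19))
prev=None
plan([liptarget(z=.145,th=.12),liptarget(z=.130,th=.24),liptarget(z=.128,th=.35),liptarget(z=.128,th=.55)])
```

```text
lip now [0.4568 0.0381 0.1495]
rim 2667 ((455.44683837890625, 52.71470642089844), (64.66987609863281, 63.96086883544922), 83.73699951171875) [0.42044562 0.02271585 0.11201834] [0.49051664 0.08780232 0.12415584]
wrist14 px [325. 263.] n 792 rect 429.2 -29.9 25 2 85.1 mean [429. -30. 181.] zmax 190.0
wrist14 px [ 96. 276.] n 887 rect 436.1 -167.5 23 32 18.9 mean [ 432. -161.  164.] zmax 168.0
wrist14 px [157. 281.] n 1148 rect 444.2 -125.0 22 33 66.1 mean [ 438. -121.  164.] zmax 168.0
wrist14 px [251. 284.] n 2027 rect 447.9 -69.0 43 30 85.8 mean [443. -69. 165.] zmax 168.0
at [ 0.4501 -0.0316  0.1785] yaw 84.57 F [ 0.5 -0.3 -3.4] t 32.3 w 0.295 g 59.3
T [ 0.13  0.38 -0.37] rv [0.12  0.    0.001]
T [-0.    0.58  0.67] rv [0.12 0.   0.  ]
T [ 0.    0.41 -0.56] rv [0.11 0.   0.  ]
T [-0.    0.72 -1.33] rv [ 0.2  0.  -0. ]
```

View pics/wrist14.png

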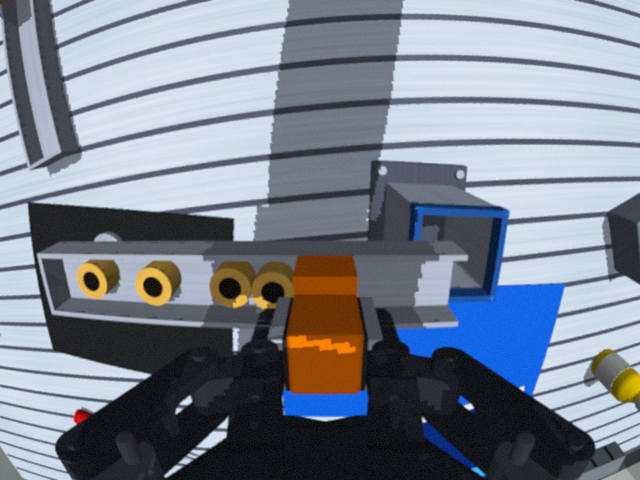

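The hopper mouth is at (458,252), with the spout lip over its near side. The four bushings are still in the channel. I'll tip now.

Request:
send_rows:
  steps:
    - {"translation": [0.15, 0.19, -0.2], "delta_rot": [0.06, 0, 0], "jaw": 1.5}
    - {"translation": [0.15, 0.4, -0.35], "delta_rot": [0.12, 0, 0], "jaw": 1.5}
    - {"translation": [0.15, 0.63, 0], "delta_rot": [0.18, 0, 0], "jaw": 1.5}
    - {"translation": [0.15, 0.63, 0], "delta_rot": [0.18, 0, 0], "jaw": 1.5}
    - {"translation": [0.15, 0.89, 0.45], "delta_rot": [0.24, 0, 0], "jaw": 1.5}
    - {"translation": [0.15, 1.08, 0.23], "delta_rot": [0.28, 0, 0], "jaw": 1.5}
    - {"translation": [0.15, 1.27, 0], "delta_rot": [0.32, 0, 0], "jaw": 1.5}
    - {"translation": [0.15, 1.42, -0.17], "delta_rot": [0.35, 0, 0], "jaw": 1.5}

```text
time: 33.1
tool_pos: [0.45, -0.0172, 0.1803]
tool_rot: [-0.008, 0.047, 0.984, -0.174]
contact_force: [1.1, -0.2, -3.1]
gripper_width: 0.295
grasp_force: 60.0
```

Request:
send_rows:
  steps:
    - {"translation": [0, 0, 0], "delta_rot": [0, 0, 0], "jaw": 1.5}
    - {"translation": [0, 0, 0], "delta_rot": [0, 0, 0], "jaw": 1.5}
    - {"translation": [0, 0, 0], "delta_rot": [0, 0, 0], "jaw": 1.5}
    - {"translation": [0, 0, 0], "delta_rot": [0, 0, 0], "jaw": 1.5}
    - {"translation": [0, 0, 0], "delta_rot": [0, 0, 0], "jaw": 1.5}
    - {"translation": [0, 0, 0], "delta_rot": [0, 0, 0], "jaw": 1.5}
    - {"translation": [0, 0, 0], "delta_rot": [0, 0, 0], "jaw": 1.5}
    - {"translation": [0, 0, 0], "delta_rot": [0, 0, 0], "jaw": 1.5}

```text
time: 33.9
tool_pos: [0.45, -0.0173, 0.1802]
tool_rot: [-0.008, 0.047, 0.984, -0.174]
contact_force: [-0.3, 0.6, -3.0]
gripper_width: 0.295
grasp_force: 60.0
```

Run:
```python
from m import *
snap('15',('scene','side','wrist'))
s=state();p=np.array(s['tool_pos']);r=rot(s['tool_rot'])
print('lip now',(p+r.apply([0,.07,.029])).round(4),'tilt',r.as_matrix()[:,2].round(3))
brass('15',('wrist','scene','side'),(.3,.6,-.3,.3),(.0,.25))
plan([liptarget(H=(.4555,.053),z=.128,th=.55)])
a=cv2.imread('pics/scene15.png')[150:300,230:430];b=cv2.imread('pics/wrist15.png')
cv2.imwrite('pics/c15.png',np.hstack([cv2.resize(a,(400,300)),cv2.resize(b,(400,300))]))
```

```text
lip now [0.4552 0.0383 0.129 ] tilt [-0.032 -0.341 -0.939]
wrist15 px [312. 319.] n 11446 rect 445.0 -33.6 92 35 88.8 mean [441. -14. 209.] zmax 234.0
wrist15 px [100. 279.] n 758 rect 438.3 -150.1 23 41 16.7 mean [ 434. -141.  211.] zmax 217.0
wrist15 px [161. 283.] n 1050 rect 443.2 -111.5 23 36 27.4 mean [ 439. -104.  197.] zmax 203.0
scene15 px [296. 223.] n 144 rect 466.2 -7.7 13 43 11.7 mean [466.  -9. 206.] zmax 234.0
scene15 px [277. 238.] n 133 rect 447.8 -51.8 42 30 61.0 mean [448. -54. 180.] zmax 193.0
scene15 px [259. 248.] n 80 rect 441.8 -103.9 21 23 46.2 mean [ 443. -105.  198.] zmax 206.0
scene15 px [245. 255.] n 84 rect 437.9 -140.7 20 23 39.6 mean [ 439. -143.  212.] zmax 219.0
side15 px [314. 246.] n 264 rect 443.0 -74.1 165 24 83.4 mean [440. -99. 191.] zmax 215.0
at [ 0.45   -0.0172  0.1802] yaw 84.57 F [-0.6 -0.  -3.3] t 34.05 w 0.298 g 60.0
T [ 0.12  0.71 -1.23] rv [0.2   0.001 0.001]
```

View pics/c15.png

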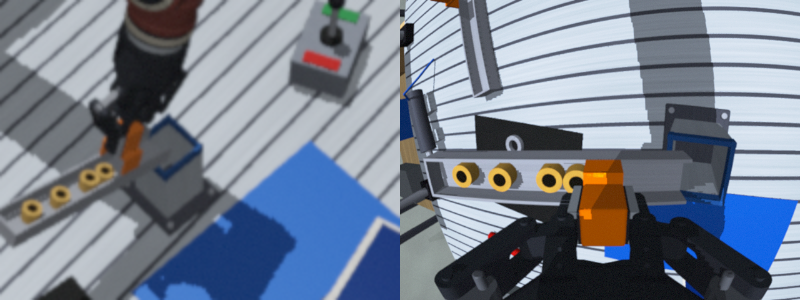

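At 20 degrees all four bushings are still in the channel, so I'll tip further, gently.

Request:
send_rows:
  steps:
    - {"translation": [0, 0.15, -0.35], "delta_rot": [0.05, 0, 0], "jaw": 1.5}
    - {"translation": [0, 0.32, -0.68], "delta_rot": [0.1, 0, 0], "jaw": 1.5}
    - {"translation": [0, 0.32, -0.68], "delta_rot": [0.1, 0, 0], "jaw": 1.5}
    - {"translation": [0, 0.32, -0.68], "delta_rot": [0.1, 0, 0], "jaw": 1.5}
    - {"translation": [0, 0.51, -1.01], "delta_rot": [0.15, 0, 0], "jaw": 1.5}
    - {"translation": [0, 0.51, -1.01], "delta_rot": [0.15, 0, 0], "jaw": 1.5}
    - {"translation": [0, 0.51, -1.01], "delta_rot": [0.15, 0, 0], "jaw": 1.5}
    - {"translation": [0, 0.51, -1.01], "delta_rot": [0.15, 0, 0], "jaw": 1.5}

```text
time: 34.85
tool_pos: [0.4509, -0.0094, 0.1883]
tool_rot: [-0.011, 0.046, 0.968, -0.247]
contact_force: [-0.0, -0.0, -2.5]
gripper_width: 0.295
grasp_force: 60.2
```

Run:
```python
from m import *
snap('16',('scene','side','wrist'))
s=state();p=np.array(s['tool_pos']);r=rot(s['tool_rot'])
print('lip now',(p+r.apply([0,.07,.029])).round(4),'tilt',r.as_matrix()[:,2].round(3))
brass('16',('scene',),(.3,.6,-.3,.3),(.0,.27))
```

```text
lip now [0.4555 0.0379 0.1293] tilt [-0.045 -0.477 -0.878]
scene16 px [299. 219.] n 133 rect 466.8 2.3 13 48 10.0 mean [468.   2. 212.] zmax 239.0
scene16 px [285. 218.] n 17 rect 437.9 -12.6 14 12 12.9 mean [435. -13. 201.] zmax 230.0
scene16 px [317. 223.] n 65 rect 461.0 64.0 20 34 11.5 mean [461.  68. 101.] zmax 146.0
```

Request:
send_rows:
  steps:
    - {"translation": [0, 0.17, -0.34], "delta_rot": [0.05, 0, 0], "jaw": 1.5}
    - {"translation": [0, 0.35, -0.68], "delta_rot": [0.1, 0, 0], "jaw": 1.5}
    - {"translation": [0, 0.35, -0.68], "delta_rot": [0.1, 0, 0], "jaw": 1.5}
    - {"translation": [0, 0.35, -0.68], "delta_rot": [0.1, 0, 0], "jaw": 1.5}
    - {"translation": [0, 0.35, -0.68], "delta_rot": [0.1, 0, 0], "jaw": 1.5}
    - {"translation": [0, 0.35, -0.68], "delta_rot": [0.1, 0, 0], "jaw": 1.5}
    - {"translation": [0, 0.35, -0.68], "delta_rot": [0.1, 0, 0], "jaw": 1.5}
    - {"translation": [0, 0.35, -0.68], "delta_rot": [0.1, 0, 0], "jaw": 1.5}

```text
time: 35.8
tool_pos: [0.4514, -0.003, 0.1924]
tool_rot: [-0.014, 0.046, 0.954, -0.295]
contact_force: [-0.1, -0.7, -1.7]
gripper_width: 0.298
grasp_force: 60.2
```

Run:
```python
from m import *
snap('17',('scene','side','wrist'))
brass('17',('scene','side','wrist'),(.2,1,-.5,.6),(-.01,.3))
plan([])
a=cv2.imread('pics/scene17.png')[150:300,230:430];b=cv2.imread('pics/wrist17.png')
cv2.imwrite('pics/c17.png',np.hstack([cv2.resize(a,(400,300)),cv2.resize(b,(400,300))]))
```

```text
scene17 px [490. 190.] n 87 rect 719.5 466.9 25 18 85.4 mean [721. 465.  49.] zmax 68.0
scene17 px [302. 217.] n 118 rect 468.7 9.8 11 49 6.5 mean [469.   9. 215.] zmax 244.0
scene17 px [450. 213.] n 194 rect 684.9 325.9 39 29 21.2 mean [686. 323.  74.] zmax 95.0
scene17 px [287. 215.] n 16 rect 437.0 -6.6 11 12 47.2 mean [435.  -5. 203.] zmax 230.0
scene17 px [446. 228.] n 18 rect 690.4 317.5 30 8 24.9 mean [689. 317.   9.] zmax 17.0
side17 px [370. 152.] n 6 rect 714.1 472.0 17 7 85.3 mean [713. 468.  59.] zmax 61.0
side17 px [371. 174.] n 180 rect 681.5 383.1 154 37 85.0 mean [676. 322.  68.] zmax 94.0
side17 px [370. 194.] n 46 rect 674.2 314.7 14 36 69.6 mean [675. 314.   7.] zmax 15.0
wrist17 px [505. 245.] n 837 rect 459.3 55.1 38 48 36.0 mean [458.  56.  38.] zmax 123.0
wrist17 px [325. 327.] n 9315 rect 447.1 9.1 55 32 81.7 mean [443.  18. 224.] zmax 243.0
at [ 0.4514 -0.0028  0.1923] yaw 84.56 F [-0.2 -0.4 -2.4] t 35.95 w 0.291 g 60.2
```

View pics/c17.png

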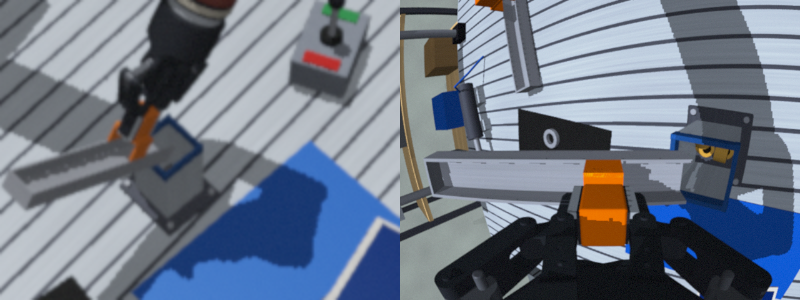

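The channel is empty, and brass shows only inside the hopper at (720,152) in the right half. I'll level the chute and carry it back.

Run:
```python
from m import *
D=down(np.deg2rad(92.3)); D0=down(np.deg2rad(84.5))
g=(.6325,.1)
plan([((.452,-.03,.25),D0),((*g,.22),D),((*g,.0396),D)])
```

```text
at [ 0.4514 -0.0028  0.1923] yaw 84.56 F [-0.2 -0.4 -2.4] t 35.95 w 0.291 g 60.2
T [-0.32 -5.49 -3.24] rv [-0.6    0.     0.001]
T [-16.72  14.67   3.  ] rv [ 0.     0.    -0.136]
T [ 0.    0.   18.04] rv [0. 0. 0.]
```

Request:
send_rows:
  steps:
    - {"translation": [0, -0.5, -1.5], "delta_rot": [-0.05, 0, 0], "jaw": 1.5}
    - {"translation": [-0.1, -1.5, -3], "delta_rot": [-0.12, 0, 0], "jaw": 1.5}
    - {"translation": [-0.2, -2.7, -4], "delta_rot": [-0.24, 0, 0], "jaw": 1.5}
    - {"translation": [-0.3, -4, -4], "delta_rot": [-0.36, 0, 0], "jaw": 1.5}
    - {"translation": [-0.3, -5, -3.6], "delta_rot": [-0.48, 0, 0], "jaw": 1.5}
    - {"translation": [-0.3, -5.5, -3.2], "delta_rot": [-0.6, 0, 0], "jaw": 1.5}
    - {"translation": [-0.3, -5.5, -3.2], "delta_rot": [-0.6, 0, 0], "jaw": 1.5}
    - {"translation": [-0.3, -5.5, -3.2], "delta_rot": [-0.6, 0, 0], "jaw": 1.5}

```text
time: 36.75
tool_pos: [0.4514, -0.031, 0.2495]
tool_rot: [-0.0, 0.048, 0.999, -0.001]
contact_force: [-1.1, -0.5, -2.4]
gripper_width: 0.293
grasp_force: 60.7
```

Request:
send_rows:
  steps:
    - {"translation": [-2, 2, 0], "delta_rot": [0, 0, -0.02], "jaw": 1.5}
    - {"translation": [-4.5, 4.5, 0], "delta_rot": [0, 0, -0.04], "jaw": 1.5}
    - {"translation": [-7, 7, 0], "delta_rot": [0, 0, -0.06], "jaw": 1.5}
    - {"translation": [-9.5, 9.5, 0], "delta_rot": [0, 0, -0.09], "jaw": 1.5}
    - {"translation": [-12, 12, 1], "delta_rot": [0, 0, -0.11], "jaw": 1.5}
    - {"translation": [-14, 14, 2], "delta_rot": [0, 0, -0.136], "jaw": 1.5}
    - {"translation": [-15.2, 15.7, 3], "delta_rot": [0, 0, -0.136], "jaw": 1.5}
    - {"translation": [-15.2, 15.7, 3], "delta_rot": [0, 0, -0.136], "jaw": 1.5}

```text
time: 37.55
tool_pos: [0.6173, 0.1154, 0.2162]
tool_rot: [-0.003, -0.023, 1.0, -0.0]
contact_force: [0.2, 0.2, -3.1]
gripper_width: 0.297
grasp_force: 60.6
```

Run:
```python
from m import *
snap('18',('scene','side','wrist'))
brass('18',('scene','side'),(.2,.66,-.5,.3),(-.01,.13))
s=state();print(rot(s['tool_rot']).as_matrix()[:,2].round(3))
lifted('18');plan([((.618,.112,.041),down(np.deg2rad(92.3)))])
```

```text
[-0.001 -0.001 -1.   ]
27931 y -170.4530858573019 70.81364247456081
-170 [ 8.8 18.3 29.6] -20.0 22.0 1738
-150 [ 8.9 28.3 30.1] -19.0 22.0 1816
-130 [ 8.9 28.2 30.1] -20.0 22.0 2092
-110 [ 8.8 28.2 30. ] -20.0 22.0 2348
-90 [ 8.8 28.1 30. ] -20.0 22.0 2632
-70 [ 8.9 28.1 29.9] -20.0 22.0 2843
-50 [ 8.8 28.  29.9] -20.0 22.0 3114
-30 [ 8.9 28.6 30. ] -19.0 22.0 2579
-10 [ 8.9 22.1 30.3] -10.0 22.0 866
10 [ 8.7 20.7 30. ] -9.0 22.0 793
30 [ 8.9 28.6 30. ] -19.0 22.0 2507
50 [ 8.8 28.2 29.9] -19.0 22.0 3086
70 [ 8.9 28.3 30. ] -19.0 22.0 1517
at [0.6173 0.1127 0.2193] yaw 92.48 F [-0.2 -0.5 -2.1] t 37.7 w 0.296 g 60.6
T [-0.08 -0.06 17.83] rv [-0.001 -0.001  0.003]
```

View pics/wrist18.png

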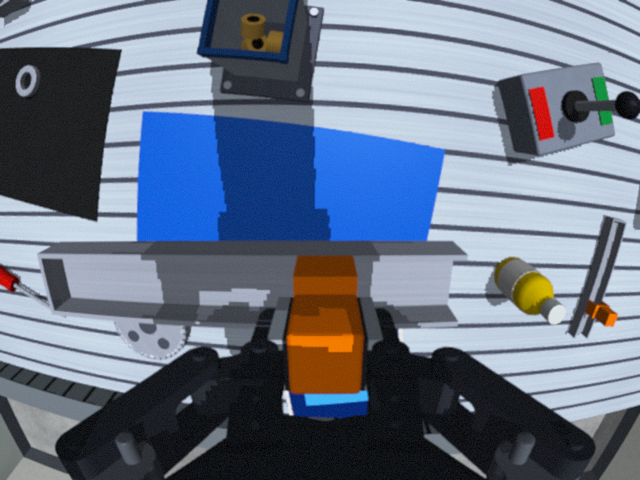

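The empty chute is level over the mat, and bushings are visible in the hopper at (255,35). I'll set the chute down.

Request:
send_rows:
  steps:
    - {"translation": [0, 0, 3], "delta_rot": [0, 0, 0], "jaw": 1.5}
    - {"translation": [0, 0, 7], "delta_rot": [0, 0, 0], "jaw": 1.5}
    - {"translation": [0, 0, 11], "delta_rot": [0, 0, 0], "jaw": 1.5}
    - {"translation": [0, 0, 14], "delta_rot": [0, 0, 0], "jaw": 1.5}
    - {"translation": [0, 0, 16], "delta_rot": [0, 0, 0], "jaw": 1.5}
    - {"translation": [0, 0, 17], "delta_rot": [0, 0, 0], "jaw": 1.5}
    - {"translation": [0, 0, 17.5], "delta_rot": [0, 0, 0], "jaw": 1.5}
    - {"translation": [0, 0, 17.7], "delta_rot": [0, 0, 0], "jaw": 1.5}

```text
time: 38.5
tool_pos: [0.6186, 0.1116, 0.0437]
tool_rot: [0.001, -0.021, 1.0, -0.0]
contact_force: [0.8, -0.1, -1.3]
gripper_width: 0.297
grasp_force: 60.6
```

Request:
send_rows:
  steps:
    - {"translation": [0, 0, 0.1], "delta_rot": [0, 0, 0], "jaw": 1.5}
    - {"translation": [0, 0, 0.2], "delta_rot": [0, 0, 0], "jaw": 1.5}
    - {"translation": [0, 0, 0.2], "delta_rot": [0, 0, 0], "jaw": 1.5}
    - {"translation": [0, 0, 0.2], "delta_rot": [0, 0, 0], "jaw": 2.8}
    - {"translation": [0, 0, 0.2], "delta_rot": [0, 0, 0], "jaw": 3.4}
    - {"translation": [0, 0, 0.2], "delta_rot": [0, 0, 0], "jaw": 4.2}
    - {"translation": [0, 0, 0.2], "delta_rot": [0, 0, 0], "jaw": 5}
    - {"translation": [0, 0, 0.2], "delta_rot": [0, 0, 0], "jaw": 5}

```text
time: 39.3
tool_pos: [0.6181, 0.1116, 0.0409]
tool_rot: [0.0, -0.021, 1.0, -0.0]
contact_force: [0.2, -0.1, -0.6]
gripper_width: 0.586
grasp_force: 0.0
```

Request:
send_rows:
  steps:
    - {"translation": [0, 0, -1], "delta_rot": [0, 0, 0], "jaw": 5}
    - {"translation": [0, 0, -3], "delta_rot": [0, 0, 0], "jaw": 5}
    - {"translation": [0, 0, -6], "delta_rot": [0, 0, 0], "jaw": 5}
    - {"translation": [0, 0, -10], "delta_rot": [0, 0, 0], "jaw": 5}
    - {"translation": [0, 0, -14], "delta_rot": [0, 0, 0], "jaw": 4}
    - {"translation": [0, 0, -17], "delta_rot": [0, 0, 0], "jaw": 2}
    - {"translation": [0, 0, -18], "delta_rot": [0, 0, 0], "jaw": 0}
    - {"translation": [0, 0, -18], "delta_rot": [0, 0, 0], "jaw": 0}

```text
time: 40.1
tool_pos: [0.619, 0.1117, 0.2231]
tool_rot: [0.002, -0.021, 1.0, 0.0]
contact_force: [0.0, 0.1, -0.5]
gripper_width: 0.002
grasp_force: 0.0
```

Run:
```python
from m import *
snap('19',('scene','side','wrist'));chute('19');chute2('19')
for t in ['scene19','side19','wrist19']:
    P=np.load(t+'.npz')['P'];I=np.load(t+'.npz')['I']
    q=P[(np.hypot(P[...,0]-.486,P[...,1]-.351)<.04)&(P[...,2]>.12)&(P[...,2]<.16)&(I.max(-1)<80)]
    print(t,'knob',len(q),q.mean(0).round(4),q.min(0).round(3),q.max(0).round(3))
    blobs(t,(0,150,80),(4,255,255),(.04,.075),(.4,.6,.2,.5));blobs(t,(50,100,40),(80,255,255),(.04,.075),(.4,.6,.2,.5))
plan([])
```

```text
wall 1862 ((619.4081420898438, 60.87139892578125), (40.72401809692383, 239.69204711914062), 2.4012632369995117)
wall 285 ((633.4822387695312, 154.4324188232422), (3.4661970138549805, 53.70175552368164), 2.440230369567871)
chute scene 1251 ((622.144287109375, 63.57305145263672), (41.99044418334961, 240.982421875), 2.3774468898773193)
chute side 869 ((619.3792724609375, 57.595909118652344), (40.815879821777344, 240.14320373535156), 2.374399185180664)<stdin>:6: RuntimeWarning: Mean of empty slice.
  ret = um.true_divide(
Traceback (most recent call last):
ValueError: zero-size array to reduction operation minimum which has no identity
```

Request:
send_rows:
  steps:
    - {"translation": [2, 3.5, 0], "delta_rot": [0, 0, -0.06], "jaw": 0}
    - {"translation": [4, 7, 0], "delta_rot": [0, 0, -0.12], "jaw": 0}
    - {"translation": [6, 10.5, 0], "delta_rot": [0, 0, -0.18], "jaw": 0}
    - {"translation": [8, 14, 0], "delta_rot": [0, 0, -0.24], "jaw": 0}
    - {"translation": [10.4, 18.7, 0], "delta_rot": [0, 0, -0.3], "jaw": 0}
    - {"translation": [10.4, 18.7, 0], "delta_rot": [0, 0, -0.354], "jaw": 0}
    - {"translation": [10.4, 18.7, 0], "delta_rot": [0, 0, -0.354], "jaw": 0}
    - {"translation": [10.4, 18.7, 0], "delta_rot": [0, 0, -0.354], "jaw": 0}

```text
time: 41.05
tool_pos: [0.5057, 0.2937, 0.2187]
tool_rot: [-0.001, -0.196, 0.981, -0.0]
contact_force: [-0.2, 0.3, -0.5]
gripper_width: 0.001
grasp_force: 0.0
```

Run:
```python
from m import *
snap('20',('wrist',));plan([])
P,I=(lambda d:(d['P'],d['I']))(np.load('wrist20.npz'))
h=cv2.cvtColor(I,cv2.COLOR_BGR2HSV)
for z in range(115,155,5):
    q=P[(np.hypot(P[...,0]-.486,P[...,1]-.351)<.035)&(P[...,2]>z/1e3)&(P[...,2]<(z+5)/1e3)]
    if len(q):print(z,len(q),((q.min(0)+q.max(0))/2).round(4),q.min(0).round(3),q.max(0).round(3))
blobs('wrist20',(0,150,60),(4,255,255),(.04,.075),(.4,.6,.2,.5));blobs('wrist20',(50,80,30),(85,255,255),(.04,.075),(.4,.6,.2,.5))
```

```text
at [0.5062 0.2934 0.2192] yaw 112.54 F [-0.5 -0.2  0.2] t 41.1 w -0.001 g 0.0
115 2 [0.483  0.3465 0.1157] [0.483 0.346 0.116] [0.483 0.347 0.116]
130 11 [0.4813 0.3432 0.1337] [0.474 0.339 0.133] [0.488 0.347 0.135]
135 131 [0.4852 0.3503 0.1375] [0.473 0.339 0.135] [0.497 0.362 0.14 ]
140 348 [0.4852 0.3504 0.1425] [0.474 0.339 0.14 ] [0.497 0.361 0.145]
145 445 [0.485  0.3502 0.1472] [0.477 0.341 0.145] [0.493 0.36  0.149]
wrist20 px [346. 222.] n 925 rect 499.5 311.3 48 17 20.7 mean [499. 311.  58.] zmax 61.0
wrist20 px [438. 227.] n 1001 rect 470.9 390.9 50 20 21.1 mean [470. 390.  58.] zmax 61.0
```

View pics/wrist20.png

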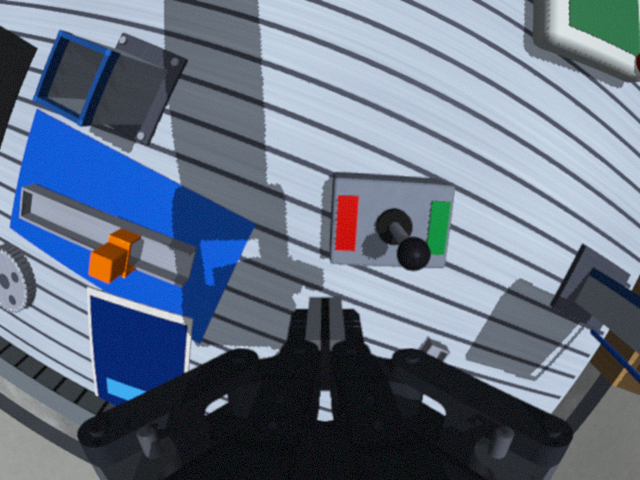

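The knob is at (413,254), the red strip on its near side and the green strip on its far side. The fingers are lined up on the red side, clear of it.

Request:
send_rows:
  steps:
    - {"translation": [0, 0, 4], "delta_rot": [0, 0, 0], "jaw": 0}
    - {"translation": [0, 0, 8], "delta_rot": [0, 0, 0], "jaw": 0}
    - {"translation": [0, 0, 11], "delta_rot": [0, 0, 0], "jaw": 0}
    - {"translation": [0, 0, 11.3], "delta_rot": [0, 0, 0], "jaw": 0}
    - {"translation": [-0.1, 1, 11.3], "delta_rot": [0, 0, 0], "jaw": 0}
    - {"translation": [-0.1, 2, 11.3], "delta_rot": [0, 0, 0], "jaw": 0}
    - {"translation": [-0.1, 2.7, 11.3], "delta_rot": [0, 0, 0], "jaw": 0}
    - {"translation": [-0.1, 2.7, 11.3], "delta_rot": [0, 0, 0], "jaw": 0}

```text
time: 41.9
tool_pos: [0.4975, 0.3212, 0.1098]
tool_rot: [0.002, -0.197, 0.98, 0.0]
contact_force: [-0.3, -0.7, 0.6]
gripper_width: 0.001
grasp_force: 0.0
```

Request:
send_rows:
  steps:
    - {"translation": [0, 0.6, 0], "delta_rot": [0, 0, 0], "jaw": 0}
    - {"translation": [0, 1.2, 0], "delta_rot": [0, 0, 0], "jaw": 0}
    - {"translation": [-0.1, 1.8, 0], "delta_rot": [0, 0, 0], "jaw": 0}
    - {"translation": [-0.1, 2.4, 0], "delta_rot": [0, 0, 0], "jaw": 0}
    - {"translation": [-0.1, 3, 0], "delta_rot": [0, 0, 0], "jaw": 0}
    - {"translation": [-0.2, 3.5, 0], "delta_rot": [0, 0, 0], "jaw": 0}
    - {"translation": [-0.2, 3.9, 0], "delta_rot": [0, 0, 0], "jaw": 0}
    - {"translation": [-0.2, 3.9, 0], "delta_rot": [0, 0, 0], "jaw": 0}

```text
time: 42.7
tool_pos: [0.4833, 0.3564, 0.1072]
tool_rot: [-0.0, -0.197, 0.98, -0.0]
contact_force: [0.6, -2.2, -1.0]
gripper_width: -0.003
grasp_force: 1.0
```

Run:
```python
from m import *
snap('21',('scene','side','wrist'));plan([])
for t in ['scene21','wrist21','side21']:
    P,I=(lambda d:(d['P'],d['I']))(np.load(t+'.npz'))
    K=(P-np.array([.4851,.3503,0]));s=K[...,0]*-.34+K[...,1]*.94;n=K[...,0]*.94+K[...,1]*.34
    m=(s>.015)&(s<.06)&(abs(n)<.02)&(P[...,2]>.1)&(P[...,2]<.15);print(t,m.sum(), (s[m].min().round(4),s[m].max().round(4),P[m][:,2].max().round(3)) if m.any() else '')
```

```text
at [0.4835 0.356  0.1075] yaw 112.64 F [ 0.4 -1.9 -0.8] t 42.85 w 0.004 g 1.0
scene21 7 (np.float64(0.0158), np.float64(0.0362), np.float64(0.139))
wrist21 3076 (np.float64(0.015), np.float64(0.0425), np.float64(0.15))
side21 34 (np.float64(0.0156), np.float64(0.0364), np.float64(0.14))
```

Request:
send_rows:
  steps:
    - {"translation": [0, 0.2, 0], "delta_rot": [0, 0, 0], "jaw": 0}
    - {"translation": [0, 0.2, 0], "delta_rot": [0, 0, 0], "jaw": 0}
    - {"translation": [0, 0.2, 0], "delta_rot": [0, 0, 0], "jaw": 0}
    - {"translation": [0, 0.2, 0], "delta_rot": [0, 0, 0], "jaw": 0}
    - {"translation": [0, 0.2, 0], "delta_rot": [0, 0, 0], "jaw": 0}
    - {"translation": [0, 0.2, 0], "delta_rot": [0, 0, 0], "jaw": 0}
    - {"translation": [0, 0.2, 0], "delta_rot": [0, 0, 0], "jaw": 0}
    - {"translation": [0, 0.2, 0], "delta_rot": [0, 0, 0], "jaw": 0}

```text
time: 43.65
tool_pos: [0.4829, 0.3581, 0.1077]
tool_rot: [0.0, -0.196, 0.981, -0.0]
contact_force: [0.2, -1.7, -1.2]
gripper_width: -0.001
grasp_force: 1.0
```

Request:
send_rows:
  steps:
    - {"translation": [0, 0, 0], "delta_rot": [0, 0, 0], "jaw": 0}
    - {"translation": [0, 0, 0], "delta_rot": [0, 0, 0], "jaw": 0}
    - {"translation": [0, 0, 0], "delta_rot": [0, 0, 0], "jaw": 0}
    - {"translation": [0, 0, 0], "delta_rot": [0, 0, 0], "jaw": 0}
    - {"translation": [0, 0, 0], "delta_rot": [0, 0, 0], "jaw": 0}
    - {"translation": [0, 0, 0], "delta_rot": [0, 0, 0], "jaw": 0}
    - {"translation": [0, 0, 0], "delta_rot": [0, 0, 0], "jaw": 0}
    - {"translation": [0, 0, 0], "delta_rot": [0, 0, 0], "jaw": 0}

```text
time: 44.45
tool_pos: [0.4829, 0.3581, 0.1077]
tool_rot: [-0.0, -0.196, 0.981, -0.0]
contact_force: [0.4, -3.1, -0.8]
gripper_width: -0.002
grasp_force: 1.0
```

Request:
send_rows:
  steps:
    - {"translation": [0, -0.6, 0], "delta_rot": [0, 0, 0], "jaw": 0}
    - {"translation": [0, -1.2, 0], "delta_rot": [0, 0, 0], "jaw": 0}
    - {"translation": [0.1, -1.8, 0], "delta_rot": [0, 0, 0], "jaw": 0}
    - {"translation": [0.1, -2.4, 0], "delta_rot": [0, 0, 0], "jaw": 0}
    - {"translation": [0.1, -3, 0], "delta_rot": [0, 0, 0], "jaw": 0}
    - {"translation": [0.2, -3.6, 0], "delta_rot": [0, 0, 0], "jaw": 0}
    - {"translation": [0.2, -4.5, 0], "delta_rot": [0, 0, 0], "jaw": 0}
    - {"translation": [0.2, -6, 0], "delta_rot": [0, 0, 0], "jaw": 0}

```text
time: 45.25
tool_pos: [0.5042, 0.3015, 0.1076]
tool_rot: [-0.0, -0.197, 0.98, 0.0]
contact_force: [-0.5, -0.8, -0.3]
gripper_width: 0.005
grasp_force: 0.0
```

Request:
send_rows:
  steps:
    - {"translation": [0, -1, -1], "delta_rot": [0, 0, 0], "jaw": 0}
    - {"translation": [0, -1, -4], "delta_rot": [0, 0, 0], "jaw": 0}
    - {"translation": [0, -1, -8], "delta_rot": [0, 0, 0], "jaw": 0}
    - {"translation": [0, -1, -11], "delta_rot": [0, 0, 0], "jaw": 0}
    - {"translation": [0, -1, -12], "delta_rot": [0, 0, 0], "jaw": 0}
    - {"translation": [0, -1, -12], "delta_rot": [0, 0, 0], "jaw": 0}
    - {"translation": [0, -1, -12], "delta_rot": [0, 0, 0], "jaw": 0}
    - {"translation": [0, -1, -12], "delta_rot": [0, 0, 0], "jaw": 0}

```text
time: 46.05
tool_pos: [0.5069, 0.2922, 0.2249]
tool_rot: [-0.002, -0.196, 0.981, -0.0]
contact_force: [-0.5, -0.7, -0.1]
gripper_width: -0.006
grasp_force: 0.0
```

Run:
```python
from m import *
snap('22',('scene','side','wrist'));plan([]);chute2('22')
P=np.load('wrist22.npz')['P']
q=P[(np.hypot(P[...,0]-.486,P[...,1]-.351)<.035)&(P[...,2]>.135)&(P[...,2]<.155)];print('knob',((q.min(0)+q.max(0))/2).round(4))
brass('22',('scene','side'),(.2,.66,-.5,.3),(-.01,.13));brass('22',('wrist',),(.4,.52,-.0,.11),(-.01,.13))
```

```text
at [0.5073 0.2925 0.2258] yaw 112.65 F [-0.2 -0.1  0. ] t 46.2 w 0.001 g 0.0
chute scene 1238 ((622.3016357421875, 63.188385009765625), (41.85467529296875, 239.28009033203125), 2.475839614868164)
chute side 867 ((619.575927734375, 57.498680114746094), (40.760093688964844, 240.03890991210938), 2.385587215423584)
knob [0.485  0.3502 0.1428]
scene22 px [379. 255.] n 208 rect 620.7 112.5 40 29 3.8 mean [624. 110.  77.] zmax 99.0
side22 px [370. 214.] n 32 rect 615.8 110.7 20 20 80.1 mean [615. 111.  88.] zmax 90.0
side22 px [364. 227.] n 7 rect 599.1 107.0 2 17 3.6 mean [599. 107.  55.] zmax 57.0
```

```bash
python3 -c "
from plant import *
print(job_done())"
```

```text
the job is handed in; nothing more can be done
None
```

The job is handed in, with no pass or fail shown: four bushings were tipped from the chute, at least three seen in the hopper and none seen outside it. The empty chute stands level on its blue mat, and the jog lever was held towards green for over a second and is back upright.

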